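# Restock the marmalade row: older jars forward, new jar behind

### The job

Bring the marmalade row on the low shelf up to date: first slide the two older orange-lidded jars forward along their tray to its front lip, without lifting or toppling them, then take the new orange-lidded jar from the trivet and stand it on the tray behind them, setting it down rather than dropping it. Leave the three jars upright in a closed-up row against the front lip, and leave the neighbouring rows and the washing-up where they are.

Things in the scene. Friction and masses are not known exactly. Their poses are not given: they have to be found in the camera images.
- new_jar_mid (a point): centre of the newly potted marmalade jar (orange lid and contents), alone on the green trivet; round glass, straight-sided to 50 mm up, then a shoulder and a 56 mm wide lid; 60 mm across, 72 mm tall, about 0.26 kg; this point is on its axis half-way up (36 mm above its underside), z along its axis
- old_a_mid (a point): centre of the older marmalade jar (same look as the new one) that stands nearer the front in the marmalade tray; 60 mm across, 72 mm tall, about 0.26 kg; this point is on its axis half-way up (36 mm above its underside), z along its axis
- old_b_mid (a point): centre of the other older marmalade jar, behind old_a, near the tray's back; 60 mm across, 72 mm tall, about 0.26 kg; this point is on its axis half-way up (36 mm above its underside), z along its axis
- marmalade_tray: fixed white steel row tray holding the two older jars; one of three alike, 77 mm apart, in any order. Origin: centre of its underside, 70 mm above the worktop; local -x is its front (robot side). Inside 225 x 66 mm (x from -112.5 to 112.5 mm); floor and walls 4 mm thick; above the floor the front lip is 25 mm high, sides 15 mm, back lip 10 mm; nothing stands behind it
- shelf: low fixed oak shelf, 255 mm deep (x), 256 mm wide (y), top board 70 mm above the worktop; origin on the worktop under its centre, axes as the trays'
- trivet: green silicone trivet, a disc 170 mm across and 8 mm thick, fixed; origin at the centre of its underside on the worktop
- currant_a_mid (a point): bystander: front jar (blackcurrant jam, black lid) in a neighbouring row tray; 60 mm across, 72 mm tall, about 0.26 kg; this point is on its axis half-way up (36 mm above its underside), z along its axis
- currant_b_mid (a point): bystander: second jar (blackcurrant jam, black lid) standing close behind it, in the middle of that tray, the rear third of which is empty; 60 mm across, 72 mm tall, about 0.26 kg; this point is on its axis half-way up (36 mm above its underside), z along its axis
- mint_a_mid (a point): bystander: front jar (mint jelly, green lid) in a neighbouring row tray; 60 mm across, 72 mm tall, about 0.26 kg; this point is on its axis half-way up (36 mm above its underside), z along its axis
- mint_b_mid (a point): bystander: second jar (mint jelly, green lid) standing close behind it, in the middle of that tray, the rear third of which is empty; 60 mm across, 72 mm tall, about 0.26 kg; this point is on its axis half-way up (36 mm above its underside), z along its axis
- milk_pan: bystander: stainless milk pan, 142 mm across, 78 mm tall, with a straight handle along its local +x reaching 205 mm from its axis; origin at the centre of its underside
- jug: bystander: glass measuring jug, 100 mm across, 118 mm tall, handle on local +y; origin at the centre of its underside
- lunchbox: bystander: blue lunchbox with four latches, 178 x 131 x 62 mm; origin at the centre of its underside
- teapot_lid: bystander: blue ceramic teapot lid, 80 mm across, 42 mm tall with its knob; origin at the centre of its underside

How it is judged (in metres and radians):
On the way:
1. the two older jars stand closed up at the front lip of their tray (front jar within 10 mm of the lip, the second within 10 mm of it) while the new jar is still off the tray (x of old_a_mid in the frame of marmalade_tray below -0.0725 m and horizontal distance between old_a_mid and old_b_mid below 0.07 m and horizontal distance between new_jar_mid and marmalade_tray above 0.16 m), for 0.2 s.
At the end, for the whole second after the job is handed in: the three marmalade jars stand upright, at rest, on the floor of the marmalade tray in one row: the two older ones in front, the first within 10 mm of the front lip, the second within 10 mm of the first, and the new jar last, within 10 mm of the second (x of old_a_mid in the frame of marmalade_tray below -0.0725 m and horizontal distance between old_a_mid and old_b_mid below 0.07 m and horizontal distance between old_b_mid and new_jar_mid below 0.07 m and x of new_jar_mid in the frame of marmalade_tray above 0.03 m and z of old_a_mid in the frame of marmalade_tray between 0.035 and 0.045 m and y of old_a_mid in the frame of marmalade_tray between -0.01 and 0.01 m and angle between each of old_a_mid, old_b_mid, new_jar_mid's own z axis and vertical below 0.08 rad and linear speed of each of old_a, old_b, new_jar below 0.02 m/s and z of old_b_mid in the frame of marmalade_tray between 0.035 and 0.045 m and y of old_b_mid in the frame of marmalade_tray between -0.01 and 0.01 m and z of new_jar_mid in the frame of marmalade_tray between 0.035 and 0.045 m and y of new_jar_mid in the frame of marmalade_tray between -0.01 and 0.01 m); the robot touches nothing.
It fails at once if an older jar is lifted (15 mm or more) instead of slid (z of any of old_a_mid, old_b_mid in the frame of marmalade_tray above 0.055 m).
It fails at once if a jar on the shelf is tipped by more than 20 degrees (angle between any of old_a_mid, old_b_mid, currant_a_mid, currant_b_mid, mint_a_mid, mint_b_mid's own z axis and vertical above 0.35 rad).
It fails at once if the new jar is dropped (falls freely by more than about 12 mm) (linear speed of new_jar above 0.5 m/s and contact force between the fingers and new_jar below 0.01 N).
It fails at once if a jar of a neighbouring row is shifted by more than 15 mm (distance of any of currant_a_mid, currant_b_mid, mint_a_mid, mint_b_mid from where it was at the start of the episode above 0.015 m).
It fails at once if the milk pan, jug, lunchbox or teapot lid is shifted by more than 20 mm (distance of any of milk_pan, jug, lunchbox, teapot_lid from where it was at the start of the episode above 0.02 m).
It also fails if it takes over 59 s, if anything falls off the work surface, if the arm or the gripper's body presses on something with over 40 N, if the wrist force passes 120 N, or if a joint passes its speed limit or range.

### The arm

A 6-joint arm with a two-finger parallel gripper is mounted at the origin on the work surface. World frame = base frame: x ahead of the robot, y to its left, z up, the work surface at z = 0. Lengths are in mm, angles in rad, forces in N, time in s.
With the tool pointing down it reaches from about 350 to 975 mm from the base axis. Payload 17.4 kg.
Tool frame: the origin (TCP) lies at the very end of the fingers, on their centre line; the grasp point (between the pads) lies 19 mm behind it; x points along the fingers, y is the direction in which the jaws open and shut, and the axes are right-handed (so a half turn about x gives the same grasp; the last joint's range is limited). The gripper opens to 85 mm and grips with 20 to 120 N. Pads are 22 mm wide; open, the fingers measure 114 mm over their backs; the gripper's body (76 mm by 85 mm) begins 54 mm behind the grasp point. The pads swing forward as they close: fully open they stand 13 mm farther back than shut.
Start: joints at [1.117, 0.116, 1.442, -0, 1.584, -0.038], TCP at [272.656, 617.488, 199.903] pointing down, gripper open.
Joint ranges: [-2.83, 2.83], [-0.83, 2.19], [0.07, 2.5], [-1.14, 4.28], [0.01, 3], [-2.97, 2.97]. Speed limits (rad/s): [1.89, 1.89, 2.22, 3.14, 3.14, 3.14].

### API

Orientations are given as a unit quaternion [w, x, y, z].
In Python, from bench import ctrl gives the robot as it stands. The module is installed in compiled form; this text tells all that it offers.
- The arm moves only by the tool play_rows, never from a script. Its argument "series" is a list of rows, each a list of 4 numbers: the shift along the world's x, y, z in cm, then the turn about the world's z in rad. A call has 1 to 20 rows; each row shifts and turns the pose as measured when the row begins; what a row does not reach is not made up. A row lasts 1/12 s, in which the tool goes at most 41.7 mm and 7.16 degrees, less where a joint would pass 70% of its speed; a pose out of reach is approached as far as the arm can. A call with a gripper value outside its range is refused whole. "grip" is the opening, from 0 (shut) to 1 (fully open), set as the call begins (left out, the last holds). The fingers move at their own pace and stop on an object; "force" is the grip in N (left out, the last holds). Time passes only in rows, so rows that do not move let the fingers close. It gives the time, the measured TCP pose, the force and the opening at its end, in the units of the state.
- ctrl.sense(): the state, without advancing time (a new reading comes with each control period).
- ctrl.snapshot(name): name is "scene" or "top" or "wrist"; returns a dict with "color" (480x640x3 uint8, blue, green, red), "camera_matrix" (3x3 intrinsics, pixels), "R" (3x3) and "t" (3): a world point X has camera coordinates R X + t; the wrist camera has in their place "tool_from_camera" (4x4, takes a point from camera to tool coordinates, whose origin is the TCP and whose axes are the tool frame's). Camera axes: x right, y down, z forward; pixel columns grow to the right and rows downward; lengths in mm; the calibration is good to about 2 mm. A picture is of the moment at which its call begins: read the wrist's pose just before it. There is no depth.
- ctrl.finish_job(): hands the job in, once; it reports no verdict.
The state is a dict: "time_s": time; "joint_positions": joint angles; "joint_velocities": joint speeds; "joint_efforts": joint torques, N m; "tool_pos": TCP position; "ee_rot": TCP orientation; "ft_force": force on the tool from outside, world axes, zero at the start; "ft_torque": the same for the moment, N m; "opening": opening from 0.0 (shut) to 1.0 (fully open).
Only numpy, scipy, OpenCV 4.12 (cv2) and the standard library are available. Lean on these libraries where they do the work, as an engineer would, in place of code of your own. Each camera call takes 0.05 s, during which the arm holds its last target.

## Working session

There is one attempt and no reset: what is moved stays moved. The work goes in short steps, Python scripts to look and compute and a tool call to move; the robot and the scene stay as the last step left them, time stands still between calls to the robot, and variables do not carry over. Pictures are saved under pics/ and viewed, and the job is handed in when it is done.

Besides the shell and the picture viewer there is one more tool, called by a JSON object that holds its "fn" and its "kwargs", one argument or row to a line. play_rows: Moves the arm, as the interface text tells. Its arguments: {"type":"object","properties":{"series":{"type":"array","items":{"type":"array","items":{"type":"number"}}},"grip":{"type":"number"},"force":{"type":"number"}},"required":["series"]}

```bash
mkdir -p pics; ls; cat > look.py <<'E'
import sys,cv2,numpy as np,pickle
from bench import ctrl
tag=sys.argv[1]
for n in sys.argv[2:]:
    s=ctrl.sense(); p=ctrl.snapshot(n)
    cv2.imwrite(f'pics/{n}_{tag}.png',p['color']); p['state']=s
    pickle.dump(p,open(f'pics/{n}_{tag}.pkl','wb'))
    print(n,s['time_s'],s['tool_pos'],s['ee_rot'],s['opening'],s['ft_force'])
E
python3 look.py 0 scene top wrist
```

```text
pics
scene 0.0 [272.54981399 617.28588682 199.19359063] [ 0.69179775  0.14556324  0.69196694 -0.14631808] 1.0016849910242644 [ 0.15079303  0.01149216 -0.5059083 ]
top 0.05 [272.56770571 617.26467395 199.1517663 ] [ 0.69178166  0.14553907  0.69198005 -0.14635614] 0.9990949307345335 [ 0.01822554  0.97727169 -0.26145772]
wrist 0.1 [272.54530595 617.29872203 199.24079283] [ 0.69178615  0.14557561  0.69197992 -0.1462992 ] 1.0001706680976477 [-0.63864269 -0.11113171  0.32238277]
```

View pics/scene_0.png

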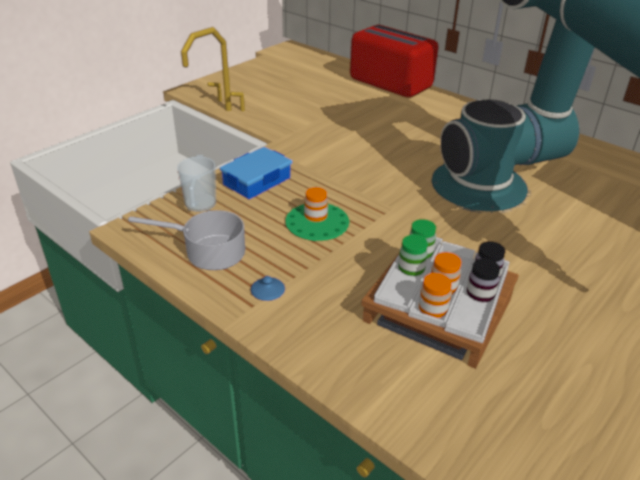

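View pics/top_0.png

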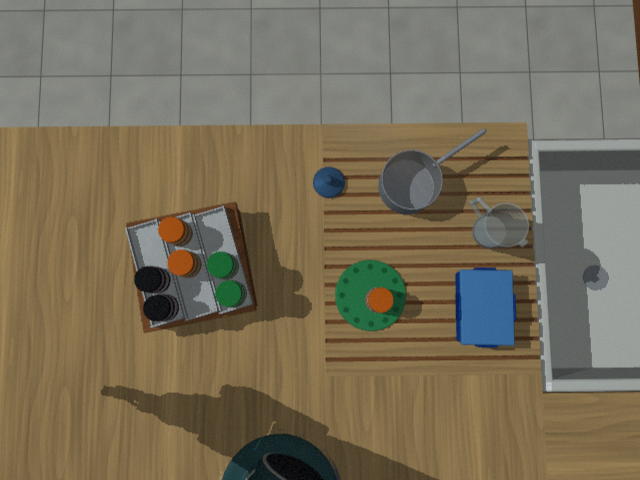

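View pics/wrist_0.png

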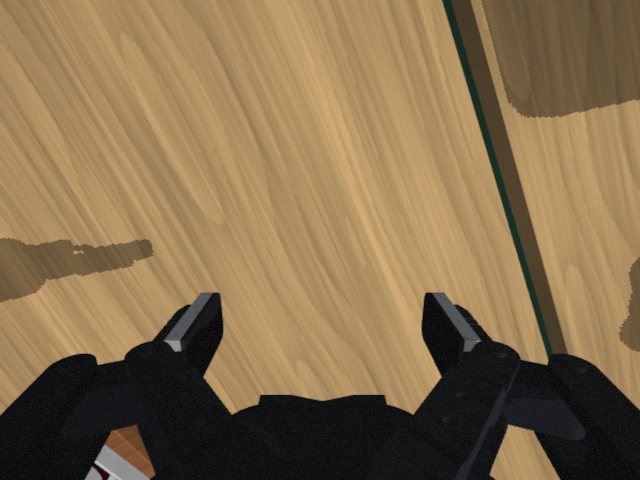

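The scene view shows the middle tray with two orange lids. In the top view, old_a is near (181,263), old_b near (172,230) and the new jar near (380,300) on the trivet. I'll measure them next.

```bash
cat > meas.py <<'E'
import sys,cv2,numpy as np,pickle
def load(n,t): return pickle.load(open(f'pics/{n}_{t}.pkl','rb'))
def ray(p,uv):
    K=p['camera_matrix'];R=p['R'];t=p['t']
    C=-R.T@t; d=R.T@np.linalg.inv(K)@np.array([uv[0],uv[1],1.]); return C,d
def onz(p,uv,z):
    C,d=ray(p,uv); return C+d*(z-C[2])/d[2]
def proj(p,X):
    c=p['R']@np.array(X,float)+p['t']; q=p['camera_matrix']@c; return q[:2]/q[2]
def cen(p,lo,hi,amin=60):
    h=cv2.cvtColor(p['color'],cv2.COLOR_BGR2HSV); m=cv2.inRange(h,np.array(lo),np.array(hi))
    n,l,s,c=cv2.connectedComponentsWithStats(m)
    return m,[(c[i].round(1).tolist(),s[i].tolist()) for i in range(1,n) if s[i][4]>amin]
E
python3 - <<'E'
from meas import *
p=load('top','0')
print('cam',-p['R'].T@p['t'])
for nm,lo,hi in [('orange',(5,200,150),(14,255,255)),('green',(50,150,80),(75,255,255)),('blue',(100,120,60),(125,255,255)),('black',(0,0,0),(179,255,40))]:
    m,r=cen(p,lo,hi)
    for c,s in r:
        if s[4]<4000 and c[1]<400: print(nm,c,s,onz(p,c,146)[:2].round(1),onz(p,c,80)[:2].round(1), onz(p,c,8)[:2].round(1))
im=cv2.resize(p['color'][190:345,110:270],None,fx=5,fy=5,interpolation=cv2.INTER_CUBIC); cv2.imwrite('pics/shelfzoom.png',im[:600 if im.shape[0]<600 else None][:775])
print(im.shape)
q=cv2.resize(p['color'][195:340,115:265],None,fx=4,fy=4,interpolation=cv2.INTER_CUBIC);cv2.imwrite('pics/sz.png',q)
E
```

```text
cam [ 441.34136629  -90.74584072 1236.96397771]
orange [170.4, 229.0] [159, 218, 24, 23, 453] [598.9 220.9] [608.5 239.8] [618.9 260.3]
orange [179.7, 262.0] [168, 250, 25, 25, 470] [527.7 199.7] [532.9 217.3] [538.6 236.4]
orange [380.3, 299.6] [369, 289, 24, 23, 426] [ 442.9 -225.7] [ 443.  -233.9] [ 443.1 -242.8]
green [219.4, 264.1] [207, 252, 26, 25, 499] [522.2 115.1] [527.1 127.6] [532.5 141.2]
green [365.4, 293.1] [336, 260, 69, 71, 2794] [ 457.  -194.5] [ 457.9 -200.8] [ 458.9 -207.6]
green [227.9, 293.2] [216, 281, 25, 26, 504] [460.3  96.6] [461.4 107.9] [462.7 120.3]
blue [327.5, 181.8] [313, 168, 31, 29, 640] [ 698.4 -117.7] [ 714.  -119.3] [ 730.9 -121.1]
black [149.3, 279.0] [135, 267, 31, 26, 618] [492.3 263.5] [495.4 284.9] [498.8 308.3]
black [158.1, 307.6] [143, 295, 32, 26, 630] [431.9 243.4] [431.3 263.6] [430.7 285.7]
(775, 800, 3)
```

View pics/sz.png

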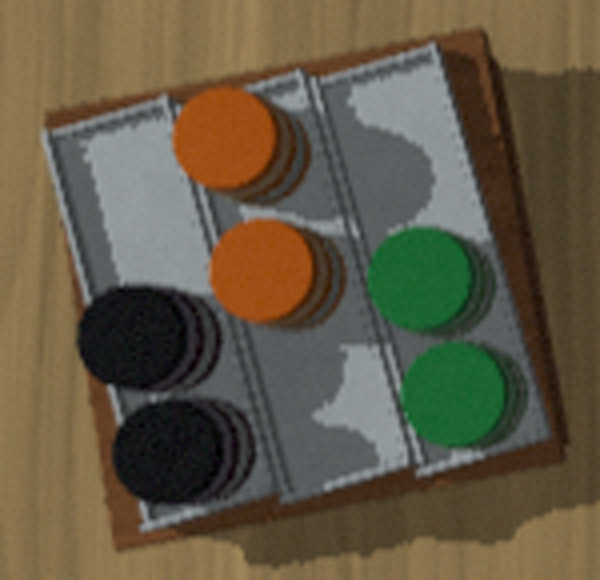

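```bash
python3 - <<'E'
from meas import *
p=load('top','0')
f=lambda u,v,z: onz(p,(115+(u-1.5)/4,195+(v-1.5)/4),z)[:2]
pts={'FL':f(145,527,99),'FR':f(550,440,99),'BL':f(43,130,84),'BR':f(437,44,84)}
for k,v in pts.items(): print(k,v.round(1))
a=lambda p,q: np.degrees(np.arctan2(*(q-p)[::-1]))
print(a(pts['FL'],pts['BL']),a(pts['FR'],pts['BR']),a(pts['FR'],pts['FL'])-90,a(pts['BR'],pts['BL'])-90)
print('centre',sum(pts.values())/4, [np.linalg.norm(pts[x]-pts[y]) for x,y in(('FL','BL'),('FR','BR'),('FL','FR'),('BL','BR'))])
# lid circle fits by top-face: brightest orange / centre of mask on z~140
th=np.radians(16.3);e=np.array([np.cos(th),np.sin(th)]);n=np.array([-e[1],e[0]])
c=sum(pts.values())/4
for nm,P in dict(oa=(527.7,199.7),ob=(598.9,220.9),ga=(460.3,96.6),gb=(522.2,115.1),ka=(431.9,243.4),kb=(492.3,263.5)).items():
    d=np.array(P)-c; print(nm,d@e,d@n)
E
```

```text
FL [390.8 272.7]
FR [435.4  51.1]
BL [613.4 340.7]
BR [660.3 117.9]
16.990707563806737 16.537219929134217 11.37805357756173 11.888317871142917
centre [524.98092111 195.60885064] [np.float64(232.71842863014209), np.float64(234.58075920948204), np.float64(226.0081884623753), np.float64(227.68354677909764)]
oa 3.758035737396133 3.1635518809654677
ob 78.04630675515008 3.527954395679373
ga -89.86957863146472 -76.87543754041519
gb -25.265296943166046 -76.49230892107101
ka -75.92617605398841 71.99491385489264
kb -12.312535569379254 74.3347310047783
```

```bash
python3 - <<'E'
from meas import *
p=load('top','0');s=load('scene','0')
print(p['camera_matrix'],p['R'],p['R']@p['R'].T,s['camera_matrix'])
q=cv2.resize(s['color'][215:365,355:525],None,fx=4,fy=4,interpolation=cv2.INTER_CUBIC);cv2.imwrite('pics/ssz.png',q)
E
```

```text
[[512.75334511   0.         318.36358831]
 [  0.         512.75334511 242.95131918]
 [  0.           0.           1.        ]] [[-0.01225444 -0.99991843  0.00359942]
 [-0.99355647  0.0117707  -0.11272529]
 [ 0.11267372 -0.00495761 -0.99361967]] [[ 1.00000000e+00  1.26803809e-17  4.28741448e-18]
 [ 1.26803809e-17  1.00000000e+00 -6.09419366e-18]
 [ 4.28741448e-18 -6.09419366e-18  1.00000000e+00]] [[607.90440635   0.         318.61778323]
 [  0.         607.90440635 225.57230166]
 [  0.           0.           1.        ]]
```

View pics/ssz.png

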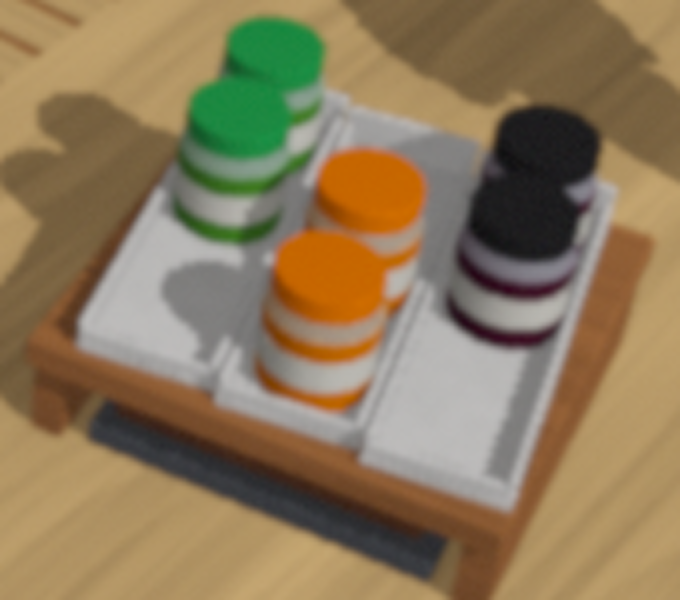

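```bash
python3 - <<'E'
from meas import *
from scipy.spatial.transform import Rotation as Ro
w=load('wrist','0');q=w['state']['ee_rot'];R=Ro.from_quat([q[1],q[2],q[3],q[0]]).as_matrix()
print(R.round(3)); y=R[:,1]; print('jaw angle deg',np.degrees(np.arctan2(y[1],y[0])))
T=w['tool_from_camera'];print(T.round(3),w['camera_matrix']); print('cam offset world',R@T[:3,3],'look',R@T[:3,2])
E
```

```text
[[-0.     0.404  0.915]
 [-0.001  0.915 -0.404]
 [-1.    -0.001 -0.   ]]
jaw angle deg 66.1786288740062
[[ 1.00000e-03 -2.83000e-01  9.59000e-01 -1.74072e+02]
 [ 1.00000e+00  1.00000e-03 -1.00000e-03  4.00000e-02]
 [-1.00000e-03  9.59000e-01  2.83000e-01 -7.25370e+01]
 [ 0.00000e+00  0.00000e+00  0.00000e+00  1.00000e+00]] [[339.44166112   0.         321.99800634]
 [  0.         339.44166112 235.22970519]
 [  0.           0.           1.        ]]
cam offset world [-66.25843211  29.49766512 174.07577234] look [ 0.25828089 -0.11584658 -0.95909882]
```

{"fn": "play_rows", "kwargs": {
  "series": [
    [2,-3,0.8,0.05],
    [2,-3,0.8,0.05],
    [2,-3,0.8,0.05],
    [2,-3,0.8,0.05],
    [2,-3,0.8,0.05],
    [2,-3,0.8,0.05],
    [2,-3,0.8,0.05],
    [2,-3,0.8,0.05],
    [2,-3,0.8,0.05],
    [2,-3,0.8,0.05],
    [2,-3,0.8,0.05],
    [2,-3,0.8,0.05],
    [2,-3,0.8,0.05],
    [1,-2,0,0.057],
    [0,0,0,0],
    [0,0,0,0]
  ]
}}

```text
time_s: 1.48
tool_pos: [548.3, 184.2, 302.6]
ee_rot: [0.697, -0.119, 0.698, 0.113]
ft_force: [-0.1, -0.2, -0.4]
opening: 1.001
```

```bash
python3 look.py 1 wrist
```

```text
wrist 1.4833 [548.27344621 184.18521687 302.64677526] [ 0.6971425  -0.11949865  0.69789329  0.11250491] 1.0007090427465615 [-0.10669326 -0.21588072 -0.35342769]
```

View pics/wrist_1.png

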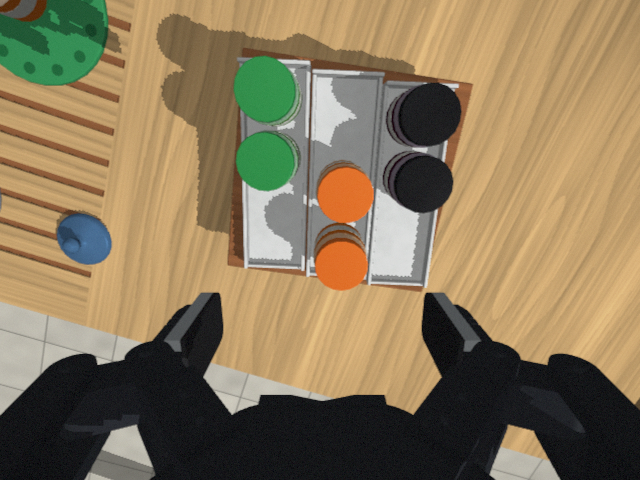

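```bash
cat >> meas.py <<'E'
from scipy.spatial.transform import Rotation as Ro
def fixw(w):
    q=w['state']['ee_rot'];R=Ro.from_quat([q[1],q[2],q[3],q[0]]).as_matrix()
    T=w['tool_from_camera'];Rc=R@T[:3,:3];C=np.array(w['state']['tool_pos'])+R@T[:3,3]
    w['R']=Rc.T;w['t']=-Rc.T@C;return w
E
python3 - <<'E'
from meas import *
w=fixw(load('wrist','1'))
for nm,lo,hi in [('orange',(5,200,200),(14,255,255)),('green',(50,150,80),(75,255,255))]:
    m,r=cen(w,lo,hi,300)
    for c,s in r: print(nm,c,s,onz(w,c,146)[:2].round(1),onz(w,c,80)[:2].round(1))
q=cv2.resize(w['color'][45:295,225:480],None,fx=2.35,fy=2.35,interpolation=cv2.INTER_CUBIC);cv2.imwrite('pics/wz.png',q);print(q.shape)
E
```

```text
orange [345.0, 194.6] [318, 168, 55, 55, 2306] [525.3 198.8] [534.4 206. ]
orange [340.9, 265.2] [316, 242, 51, 48, 1917] [596.3 220.1] [619.5 231.6]
green [54.1, 42.1] [0, 0, 108, 85, 6851] [482.  -88.4] [ 482.4 -138.5]
green [264.2, 88.8] [234, 56, 61, 66, 3092] [458.7  96.9] [454.5  83.8]
green [264.8, 160.8] [236, 133, 58, 57, 2580] [519.7 115.2] [527.8 105.8]
(588, 599, 3)
```

View pics/wz.png

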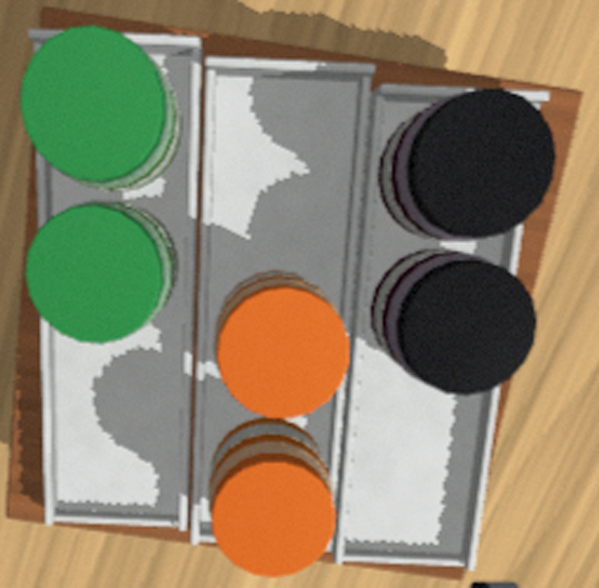

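```bash
python3 - <<'E'
from meas import *
w=fixw(load('wrist','1'))
f=lambda u,v,z: onz(w,(225+u/2.35,45+v/2.35),z)[:2]
FL,FR=f(207,60,99),f(374,67,99)
L1,L2=f(201,140,89),f(193,530,89)
R1,R2=f(368,140,89),f(341,550,89)
BL,BR=f(193,543,84),f(340,563,84)
a=lambda p,q: np.degrees(np.arctan2(*(q-p)[::-1]))
print(FL,FR,BL,BR,a(L1,L2),a(R1,R2),a(FL,FR)-90,a(BL,BR)-90, np.linalg.norm(FL-FR),np.linalg.norm(BL-BR))
c=(FL+FR+BL+BR)/4;print('c',c)
th=np.radians(16.7);e=np.array([np.cos(th),np.sin(th)]);n=np.array([-e[1],e[0]])
for nm,P in dict(oa=(525.3,198.8),ob=(596.3,220.1),FL=FL,FR=FR,BL=BL,BR=BR,L1=L1,L2=L2,R1=R1,R2=R2,oaT=(527.7,199.7),obT=(598.9,220.9),gb=(519.7,115.2)).items():
    d=np.array(P)-c; print(nm,(d@e).round(1),(d@n).round(1))
E
```

```text
[423.13223664 129.82934757] [402.41361998 199.09461378] [645.6432917  195.95132138] [630.75273204 273.88148743] 17.144461223399702 17.73142540457915 16.652968477176785 10.81744000270399 72.29756689378857 79.34002488417367
c [525.48547009 199.68919254]
oa -0.4 -0.8
ob 73.7 -0.8
FL -118.1 -37.5
FR -118.1 34.8
BL 114.0 -38.1
BR 122.1 40.8
L1 -86.4 -39.6
L2 104.5 -38.1
R1 -89.4 36.3
R2 112.5 40.0
oaT 2.1 -0.6
obT 76.4 -0.8
gb -29.8 -79.3
```

{"fn": "play_rows", "kwargs": {
  "series": [
    [2,1,0,-0.01],
    [2,1,0,-0.01],
    [2,1,-1,-0.01],
    [2,1,-2,0],
    [2,1,-2,0],
    [0,0,-2,0],
    [0,0,-2,0],
    [0,0,0,0],
    [0,0,0,0]
  ],
  "grip": 0.35
}}

```text
time_s: 2.28
tool_pos: [646.7, 247.7, 208.2]
ee_rot: [0.699, -0.109, 0.7, 0.103]
ft_force: [0.2, 0.5, 1.2]
opening: 0.345
```

```bash
cat > where.py <<'E'
from bench import ctrl
import numpy as np
s=ctrl.sense();p=np.array(s['tool_pos']);q=s['ee_rot']
th=np.radians(16.7);e=np.array([np.cos(th),np.sin(th)]);n=np.array([-e[1],e[0]])
d=p[:2]-np.array([526.5,199.3])
print('t',s['time_s'],'pos',p.round(1),'local',(d@e).round(1),(d@n).round(1),'yaw',np.degrees(2*np.arctan2(q[3],q[0])).round(2),'F',np.round(s['ft_force'],1),'op',round(s['opening'],3))
E
python3 where.py
```

```text
t 2.2833 pos [646.7 247.7 208.2] local 129.0 11.8 yaw 16.78 F [0.2 0.5 1.2] op 0.345
```

{"fn": "play_rows", "kwargs": {
  "series": [
    [0.45,-1.1,-2,0],
    [0,0,-2,0],
    [0,0,-2,0],
    [0,0,-2,0],
    [0,0,-1,0],
    [0,0,0,0],
    [0,0,0,0]
  ]
}}

```text
time_s: 2.87
tool_pos: [650.9, 241.3, 126.7]
ee_rot: [0.702, -0.109, 0.696, 0.105]
ft_force: [-0.1, 0.9, 0.1]
opening: 0.352
```

```bash
python3 where.py; python3 look.py 2 scene wrist
```

```text
t 2.8667 pos [650.9 241.3 126.7] local 131.2 4.4 yaw 16.95 F [-0.1  0.9  0.1] op 0.352
scene 2.8667 [650.90795084 241.26071909 126.69979205] [ 0.70226614 -0.10903649  0.69569257  0.1046191 ] 0.3518384028779595 [-0.0656841   0.87902992  0.10791008]
wrist 2.9167 [651.03544491 241.31303596 126.99412688] [ 0.70241207 -0.10899321  0.69554338  0.1046765 ] 0.3499789088866301 [ 0.63458406 -0.24722831 -0.01856853]
```

View pics/wrist_2.png

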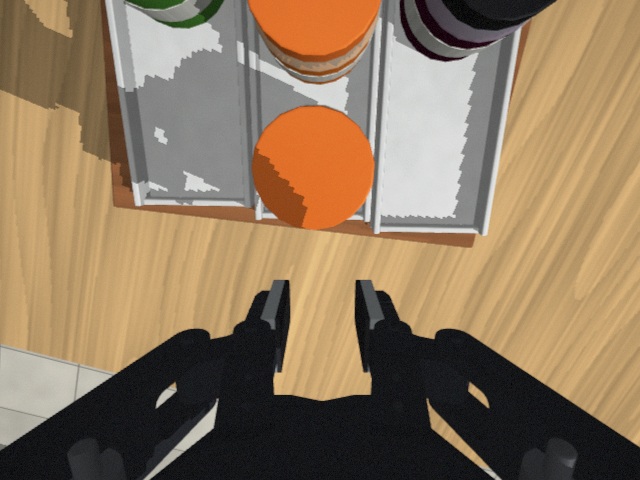

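{"fn": "play_rows", "kwargs": {
  "series": [
    [0.15,-0.5,-1.1,0],
    [0,0,-1.1,0],
    [0,0,-1,0],
    [0,0,0,0],
    [0,0,0,0]
  ]
}}

```text
time_s: 3.38
tool_pos: [653.9, 235.9, 95.2]
ee_rot: [0.704, -0.109, 0.694, 0.105]
ft_force: [-0.1, 0.8, 0.4]
opening: 0.352
```

```bash
python3 where.py; python3 look.py 3 scene wrist; python3 - <<'E'
import cv2
s=cv2.imread('pics/scene_3.png');cv2.imwrite('pics/s3z.png',cv2.resize(s[180:380,340:560],None,fx=3,fy=3))
E
```

```text
t 3.3833 pos [653.9 235.9  95.2] local 132.5 -1.5 yaw 16.93 F [-0.1  0.8  0.4] op 0.352
scene 3.3833 [653.88422786 235.9218378   95.1580427 ] [ 0.70398191 -0.10865533  0.69398944  0.10479568] 0.3524791954323665 [-0.07657611  0.79978516  0.41150404]
wrist 3.4333 [653.73275016 235.87226128  94.90529801] [ 0.70381171 -0.1087011   0.69416045  0.10475886] 0.34958245419041567 [-0.0850235  -0.25273515 -0.29103231]
```

View pics/s3z.png

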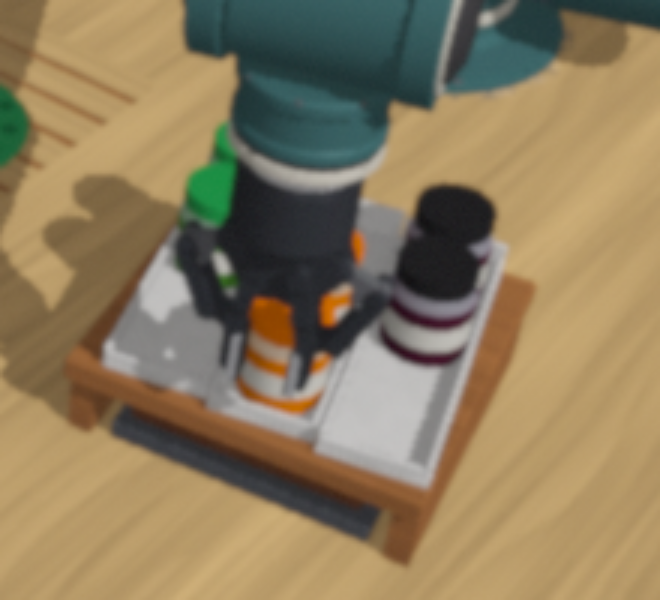

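View pics/wrist_3.png

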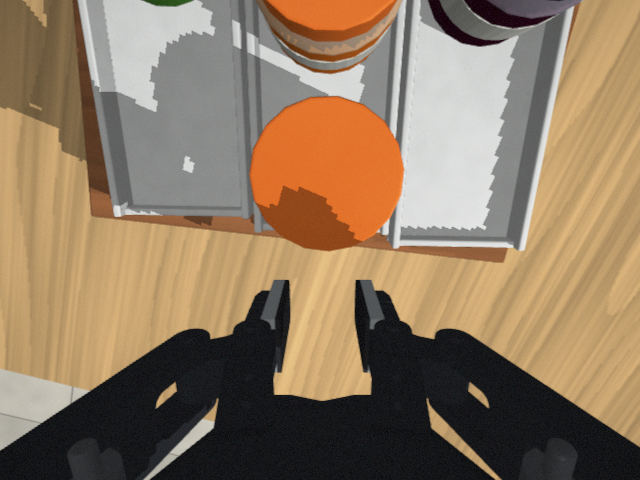

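```bash
python3 - <<'E'
from meas import *
p=load('scene','3')
th=np.radians(16.8);e=np.array([np.cos(th),np.sin(th),0]);n=np.array([-e[1],e[0],0])
O=np.array([653.9,235.9,0])
for uv in [(390,285),(383,290),(180,235),(190,225),(195,275),(225,365),(297,390),(325,350),(265,250),(355,250)]:
    C,d=ray(p,(340+uv[0]/3,180+uv[1]/3)); k=((O-C)@e)/(d@e); X=C+k*d
    print(uv,'n',((X-O)@n).round(1),'z',X[2].round(1))
E
```

```text
(390, 285) n 65.7 z 232.0
(383, 290) n 62.4 z 226.9
(180, 235) n -63.3 z 224.4
(190, 225) n -57.9 z 234.2
(195, 275) n -50.9 z 196.9
(225, 365) n -24.2 z 131.9
(297, 390) n 23.2 z 129.7
(325, 350) n 35.7 z 168.6
(265, 250) n -10.2 z 231.5
(355, 250) n 42.1 z 250.2
```

```bash
python3 - <<'E'
from meas import *
p=load('scene','3');s=p['color'].copy()
def z(X): 
    u=proj(p,X); return u.round(1).tolist(), ((u-[340,180])*3).round(0).tolist()
print('tcp',z([653.9,235.9,95]), z([653.9,235.9,130]))
for nm,P in dict(oa=(526.5,199.3),ob=(597.6,220.5)).items():
    print(nm,z([*P,146]),z([*P,74]))
p0=load('scene','0');m,r=cen(p0,(5,200,200),(14,255,255));print(r)
for P in [(526.5,199.3,146),(597.6,220.5,146),(443,-231,80)]: print(proj(p0,P))
E
```

```text
tcp ([425.0, 319.5], [255.0, 418.0]) ([427.1, 306.2], [261.0, 379.0])
oa ([447.6, 260.2], [323.0, 241.0]) ([442.9, 286.7], [309.0, 320.0])
ob ([437.5, 281.8], [292.0, 305.0]) ([432.9, 308.7], [279.0, 386.0])
[]
[447.55927187 260.22044744]
[437.45883369 281.77661725]
[317.23538727 193.44150994]
```

```bash
python3 - <<'E'
import cv2
s=cv2.imread('pics/scene_3.png');cv2.imwrite('pics/s3zz.png',cv2.resize(s[245:335,390:490],None,fx=6.5,fy=6.5,interpolation=cv2.INTER_CUBIC))
E
```

```text
(no output)
```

View pics/s3zz.png

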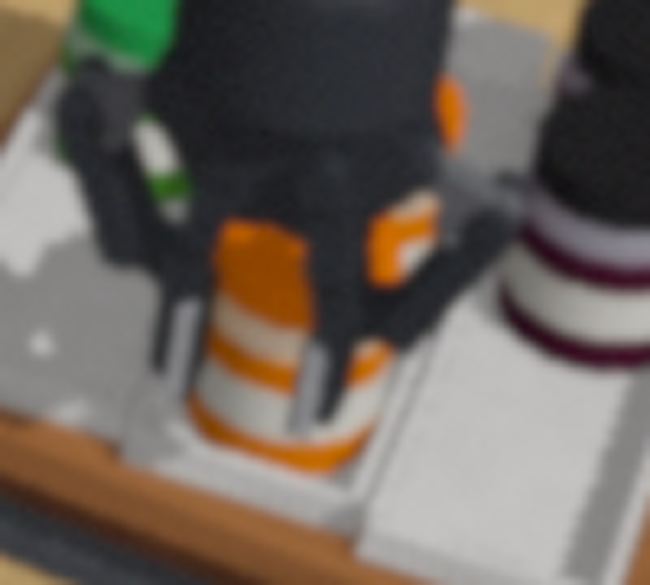

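{"fn": "play_rows", "kwargs": {
  "series": [
    [2,0.6,0,0],
    [2,0.6,0,0],
    [1.2,0.4,0,0],
    [0,0,-1.5,0],
    [0,0,-1.5,0],
    [0,0,-1.5,0],
    [0,0,0,0],
    [0,0,0,0]
  ]
}}

```text
time_s: 4.15
tool_pos: [706.2, 252.4, 47.1]
ee_rot: [0.704, -0.109, 0.694, 0.105]
ft_force: [0.0, 0.7, -0.3]
opening: 0.355
```

```bash
python3 where.py; python3 look.py 4 scene; python3 - <<'E'
import cv2
s=cv2.imread('pics/scene_4.png');cv2.imwrite('pics/s4z.png',cv2.resize(s[230:370,360:520],None,fx=4,fy=4,interpolation=cv2.INTER_CUBIC))
from meas import *
w=load('scene','4');print(proj(w,w['state']['tool_pos']))
E
```

```text
t 4.15 pos [706.2 252.4  47.1] local 187.4 -0.8 yaw 16.96 F [ 0.   0.7 -0.3] op 0.355
scene 4.15 [706.19124506 252.40914069  47.14069708] [ 0.70414816 -0.10874221  0.69377764  0.10499086] 0.35519643049771416 [ 0.01536717  0.67234528 -0.2895201 ]
[414.11605115 355.96441832]
```

View pics/s4z.png

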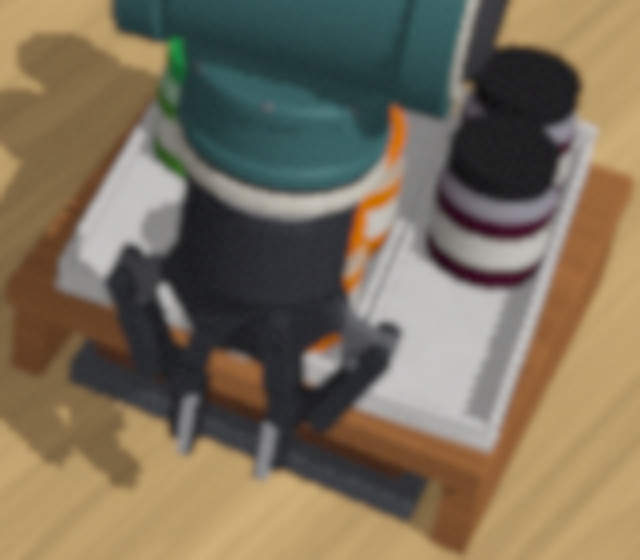

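{"fn": "play_rows", "kwargs": {
  "series": [
    [0,0,-1,0],
    [0,0,-1,0],
    [0,0,-1,0],
    [0,0,-0.3,0],
    [0,0,0,0],
    [0,0,0,0]
  ]
}}

```text
time_s: 4.7
tool_pos: [705.4, 252.2, 11.4]
ee_rot: [0.704, -0.109, 0.694, 0.105]
ft_force: [-0.0, -0.1, 0.7]
opening: 0.348
```

{"fn": "play_rows", "kwargs": {
  "series": [
    [0,0,-0.3,0],
    [0,0,-0.2,0],
    [0,0,0,0]
  ]
}}

```text
time_s: 4.95
tool_pos: [705.8, 252.4, 6.8]
ee_rot: [0.705, -0.109, 0.693, 0.105]
ft_force: [-0.2, 0.3, -0.2]
opening: 0.353
```

```bash
python3 where.py; python3 look.py 5 scene; python3 - <<'E'
import cv2
s=cv2.imread('pics/scene_5.png');cv2.imwrite('pics/s5z.png',cv2.resize(s[260:400,360:520],None,fx=4,fy=4,interpolation=cv2.INTER_CUBIC))
from meas import *
w=load('scene','5');print(proj(w,w['state']['tool_pos']))
E
```

```text
t 4.95 pos [705.8 252.4   6.8] local 187.0 -0.7 yaw 16.96 F [-0.2  0.3 -0.2] op 0.353
scene 4.95 [705.81043812 252.35316124   6.84196281] [ 0.70469598 -0.10868714  0.69321537  0.10508635] 0.35290552739887326 [-0.23051082  0.254603   -0.23019679]
[412.01408396 369.98372271]
```

View pics/s5z.png

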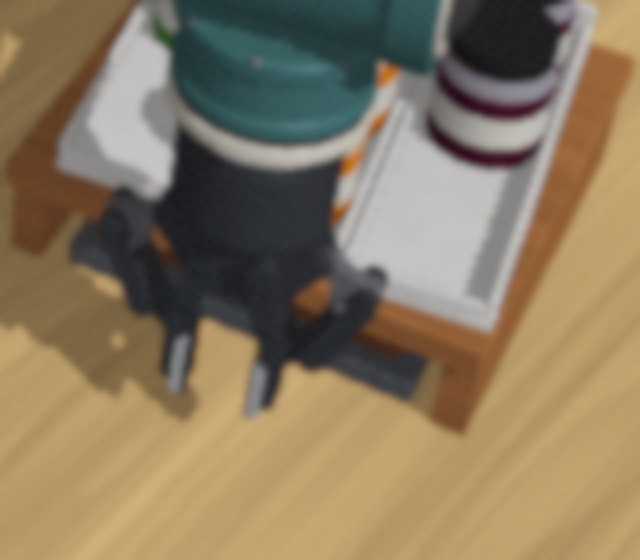

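{"fn": "play_rows", "kwargs": {
  "series": [
    [0,0,-0.5,0],
    [0,0,-0.3,0],
    [0,0,0,0]
  ]
}}

```text
time_s: 5.25
tool_pos: [706.2, 252.5, -1.0]
ee_rot: [0.705, -0.109, 0.693, 0.105]
ft_force: [-0.0, -0.3, 0.3]
opening: 0.353
```

{"fn": "play_rows", "kwargs": {
  "series": [
    [0,0,-0.5,0],
    [0,0,-0.3,0],
    [0,0,0,0]
  ]
}}

```text
time_s: 5.5
tool_pos: [706.2, 252.4, -9.9]
ee_rot: [0.705, -0.109, 0.693, 0.105]
ft_force: [-0.9, -0.2, 0.2]
opening: 0.351
```

{"fn": "play_rows", "kwargs": {
  "series": [
    [0,0,-0.5,0],
    [0,0,-0.3,0],
    [0,0,0,0]
  ]
}}

```text
time_s: 5.75
tool_pos: [706.1, 252.4, -19.0]
ee_rot: [0.705, -0.109, 0.693, 0.105]
ft_force: [-0.2, 1.3, 0.2]
opening: 0.351
```

{"fn": "play_rows", "kwargs": {
  "series": [
    [0,0,-0.3,0],
    [0,0,-0.2,0],
    [0,0,0,0]
  ]
}}

```text
time_s: 6.0
tool_pos: [706.0, 252.4, -24.7]
ee_rot: [0.705, -0.109, 0.693, 0.105]
ft_force: [0.1, 0.5, -0.1]
opening: 0.349
```

{"fn": "play_rows", "kwargs": {
  "series": [
    [0,0,-0.3,0],
    [0,0,0,0]
  ]
}}

```text
time_s: 6.17
tool_pos: [706.1, 252.4, -28.0]
ee_rot: [0.705, -0.109, 0.693, 0.105]
ft_force: [-0.2, 0.3, 0.2]
opening: 0.349
```

{"fn": "play_rows", "kwargs": {
  "series": [
    [0,0,-0.3,0],
    [0,0,0,0]
  ]
}}

```text
time_s: 6.33
tool_pos: [706.1, 252.4, -31.2]
ee_rot: [0.705, -0.109, 0.693, 0.105]
ft_force: [0.6, 0.8, -0.9]
opening: 0.35
```

{"fn": "play_rows", "kwargs": {
  "series": [
    [0,0,-0.2,0],
    [0,0,0,0]
  ]
}}

```text
time_s: 6.5
tool_pos: [706.8, 252.8, -31.2]
ee_rot: [0.706, -0.108, 0.692, 0.105]
ft_force: [0.3, 0.4, 1.0]
opening: 0.351
```

{"fn": "play_rows", "kwargs": {
  "series": [
    [0,0,-0.2,0],
    [0,0,0,0]
  ]
}}

```text
time_s: 6.67
tool_pos: [707.5, 253.0, -31.3]
ee_rot: [0.706, -0.108, 0.692, 0.105]
ft_force: [-0.5, 0.4, 0.4]
opening: 0.349
```

```bash
python3 where.py; python3 look.py 6 scene; python3 - <<'E'
import cv2
s=cv2.imread('pics/scene_6.png');cv2.imwrite('pics/s6z.png',cv2.resize(s[260:400,360:520],None,fx=4,fy=4,interpolation=cv2.INTER_CUBIC))
E
```

```text
t 6.6667 pos [707.5 253.  -31.3] local 188.8 -0.5 yaw 16.99 F [-0.5  0.4  0.4] op 0.349
scene 6.6667 [707.50914927 253.04431996 -31.2838194 ] [ 0.7062858  -0.10828425  0.69160098  0.10546552] 0.34897631913829125 [-0.45504849  0.41919712  0.4192035 ]
```

View pics/s6z.png

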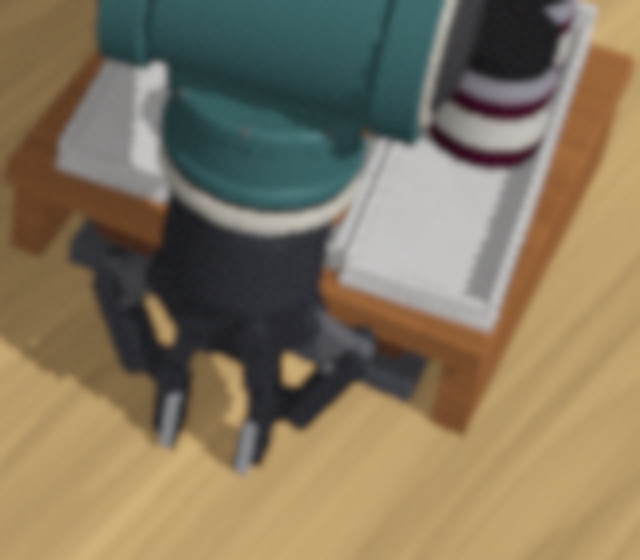

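```bash
python3 - <<'E'
from bench import ctrl
s=ctrl.sense();print(s['joint_positions'],s['joint_efforts'])
from meas import *
w=load('scene','6')
for uv in [(168,443),(243,470)]: print(onz(w,(360+uv[0]/4,260+uv[1]/4),0), onz(w,(360+uv[0]/4,260+uv[1]/4),5))
E
```

```text
[ 0.31263683  0.40384899  1.48388919 -0.00767988  1.23375373 -1.55916838] [-2.49223231e-02 -9.03516340e+01 -5.67142761e+01 -3.69137514e-02
  5.35176415e-02 -6.65106374e-03]
[7.15297351e+02 2.36027818e+02 1.13686838e-13] [719.15746317 238.18157268   5.        ]
[704.5698624  272.81073243   0.        ] [708.48781163 274.76617327   5.        ]
```

{"fn": "play_rows", "kwargs": {
  "series": [
    [0,0,1,0],
    [0,0,2,0],
    [0,0,2,0],
    [0,0,2,0],
    [0,0,1.5,0],
    [0,0,0,0],
    [0,0,0,0]
  ]
}}

```text
time_s: 7.3
tool_pos: [706.2, 252.6, 57.5]
ee_rot: [0.705, -0.108, 0.692, 0.105]
ft_force: [-0.5, -0.7, -0.5]
opening: 0.352
```

```bash
python3 where.py
```

```text
t 7.3 pos [706.2 252.6  57.5] local 187.5 -0.6 yaw 16.98 F [-0.5 -0.7 -0.5] op 0.352
```

{"fn": "play_rows", "kwargs": {
  "series": [
    [0,0,0.7,0],
    [-1.5,-0.45,0,0],
    [-1.5,-0.45,0,0],
    [-1.5,-0.45,0,0],
    [-0.6,-0.18,0,0],
    [0,0,0,0],
    [0,0,0,0]
  ]
}}

```text
time_s: 7.88
tool_pos: [652.2, 236.2, 60.5]
ee_rot: [0.703, -0.109, 0.694, 0.105]
ft_force: [-0.4, 0.3, -0.2]
opening: 0.353
```

```bash
python3 where.py; python3 look.py 7 scene wrist; python3 - <<'E'
import cv2
s=cv2.imread('pics/scene_7.png');cv2.imwrite('pics/s7z.png',cv2.resize(s[230:370,360:520],None,fx=4,fy=4,interpolation=cv2.INTER_CUBIC))
E
```

```text
t 7.8833 pos [652.2 236.2  60.5] local 131.0 -0.7 yaw 16.97 F [-0.4  0.3 -0.2] op 0.353
scene 7.8833 [652.16195607 236.24112932  60.48716605] [ 0.70344974 -0.1087474   0.69449582  0.10491915] 0.3528903464692882 [-0.36859901  0.26796226 -0.18461563]
wrist 7.9333 [652.34182701 236.29826117  60.44422403] [ 0.70344392 -0.10876239  0.69449803  0.10492802] 0.34826626551678574 [ 1.04416457 -0.16897144 -0.06212851]
```

View pics/s7z.png

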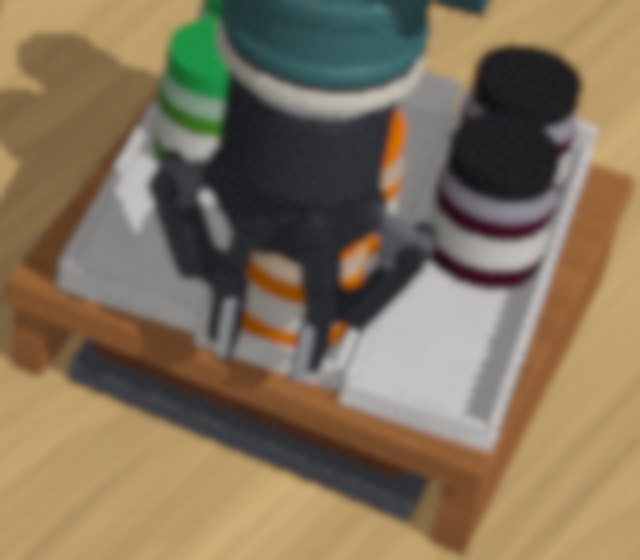

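View pics/wrist_7.png

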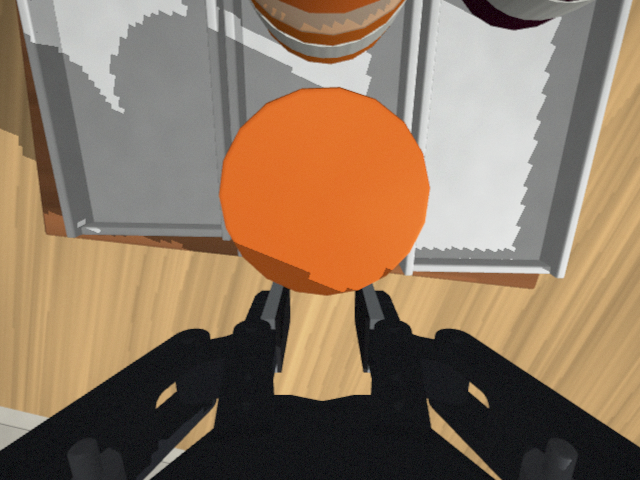

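{"fn": "play_rows", "kwargs": {
  "series": [
    [-0.6,-0.18,0.3,0],
    [-0.6,-0.18,0,0],
    [-0.6,-0.18,0,0],
    [-0.6,-0.18,0,0],
    [-0.6,-0.18,0,0],
    [-0.6,-0.18,0,0],
    [0,0,0,0]
  ]
}}

```text
time_s: 8.57
tool_pos: [614.7, 224.9, 63.5]
ee_rot: [0.704, -0.109, 0.694, 0.105]
ft_force: [1.0, -0.5, -0.9]
opening: 0.351
```

```bash
python3 where.py; python3 look.py 8 wrist
```

```text
t 8.5667 pos [614.7 224.9  63.5] local 91.8 -0.8 yaw 16.96 F [ 1.  -0.5 -0.9] op 0.351
wrist 8.5667 [614.66857701 224.92436045  63.51648376] [ 0.70397289 -0.10864762  0.6939748   0.10496117] 0.35109368619836256 [ 0.983403   -0.50276633 -0.91363042]
```

View pics/wrist_8.png

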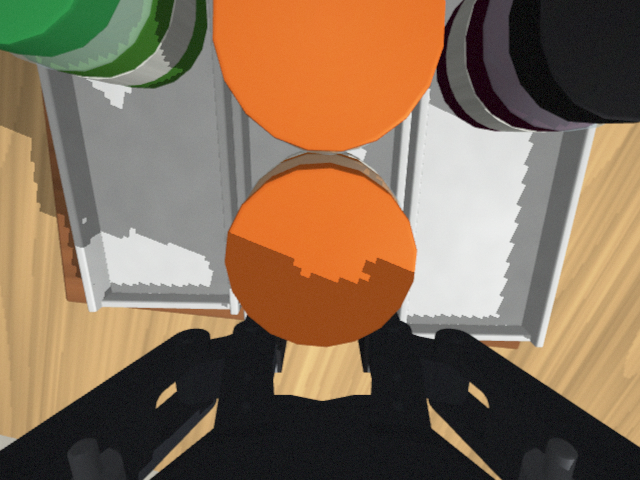

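```bash
cat > jars.py <<'E'
import sys
from meas import *
w=load('wrist',sys.argv[1]);w=fixw(w)
th=np.radians(16.7);e=np.array([np.cos(th),np.sin(th)]);n=np.array([-e[1],e[0]])
zt=float(sys.argv[2]) if len(sys.argv)>2 else 146
m,r=cen(w,(3,170,80),(14,255,255),400)
for c,s in r:
    P=onz(w,c,zt)[:2];d=P-[526.5,199.3];dt=P-w['state']['tool_pos'][:2]
    # width in mm
    wd=np.linalg.norm(onz(w,(s[0],c[1]),zt)-onz(w,(s[0]+s[2],c[1]),zt))
    print(c,s,'local',(d@e).round(1),(d@n).round(1),'rel tool',(dt@e).round(1),(dt@n).round(1),'world',P.round(1),'width',wd.round(1))
E
python3 jars.py 7; python3 jars.py 8
```

```text
[326.5, 29.8] [252, 0, 152, 45, 1151] local 34.7 0.0 rel tool -96.5 0.8 world [559.7 209.3] width 34.6
[327.8, 4.9] [280, 0, 98, 13, 871] local 29.8 0.3 rel tool -101.4 1.0 world [555.  208.1] width 21.9
[323.9, 190.5] [220, 88, 209, 207, 33885] local 71.5 -0.0 rel tool -59.6 0.7 world [595.  219.8] width 54.3
[328.2, 64.5] [213, 0, 232, 151, 28517] local 1.9 0.5 rel tool -89.9 1.3 world [528.2 200.3] width 56.1
[320.4, 255.0] [225, 163, 191, 184, 27133] local 51.0 -0.8 rel tool -40.8 -0.0 world [575.6 213.2] width 54.4
```

{"fn": "play_rows", "kwargs": {
  "series": [
    [-0.6,-0.18,0,0],
    [-0.6,-0.18,0,0],
    [-0.6,-0.18,0,0],
    [-0.6,-0.18,0,0],
    [-0.6,-0.18,0,0],
    [0,0,0,0]
  ]
}}

```text
time_s: 9.12
tool_pos: [582.9, 215.1, 63.7]
ee_rot: [0.705, -0.109, 0.693, 0.105]
ft_force: [1.1, 0.4, -0.4]
opening: 0.354
```

```bash
python3 where.py; python3 look.py 9 wrist scene; python3 jars.py 9;  python3 - <<'E'
import cv2
s=cv2.imread('pics/scene_9.png');cv2.imwrite('pics/s9z.png',cv2.resize(s[210:350,360:520],None,fx=4,fy=4,interpolation=cv2.INTER_CUBIC))
E
```

```text
t 9.1167 pos [582.9 215.1  63.7] local 58.6 -1.0 yaw 16.94 F [ 1.1  0.4 -0.4] op 0.354
wrist 9.1167 [582.88692596 215.14375306  63.74199249] [ 0.70460465 -0.1086433   0.69334287  0.10490274] 0.3539570400595877 [ 1.0718972   0.38961385 -0.37871375]
scene 9.1667 [583.17921786 215.25588342  63.78109175] [ 0.70457697 -0.10860063  0.69337595  0.10491419] 0.35037103171004036 [-0.30238372 -0.64454113  1.16965135]
[334.0, 64.7] [219, 0, 234, 152, 28612] local -31.5 1.7 rel tool -90.0 2.8 world [495.8 191.9] width 56.6
[320.5, 255.0] [226, 163, 190, 183, 26967] local 17.7 -1.0 rel tool -40.9 0.0 world [543.7 203.4] width 54.2
```

View pics/s9z.png

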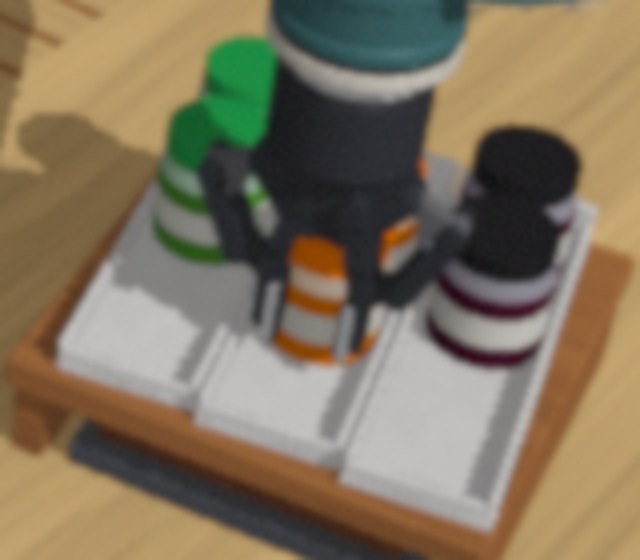

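View pics/wrist_9.png

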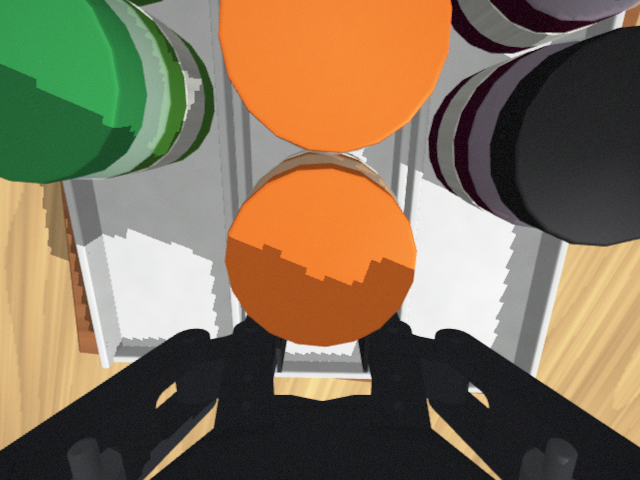

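{"fn": "play_rows", "kwargs": {
  "series": [
    [-0.6,-0.18,0,0],
    [-0.6,-0.18,0,0],
    [-0.6,-0.18,0,0],
    [-0.6,-0.18,0,0],
    [-0.5,-0.14,0,0],
    [0,0,0,0]
  ]
}}

```text
time_s: 9.72
tool_pos: [552.9, 206.0, 63.9]
ee_rot: [0.705, -0.109, 0.693, 0.105]
ft_force: [2.1, 0.7, -1.1]
opening: 0.351
```

{"fn": "play_rows", "kwargs": {
  "series": [
    [-0.3,-0.09,0,0],
    [0,0,0,0]
  ]
}}

```text
time_s: 9.88
tool_pos: [549.3, 204.9, 64.0]
ee_rot: [0.705, -0.109, 0.693, 0.105]
ft_force: [0.6, 0.3, -1.5]
opening: 0.349
```

```bash
python3 where.py; python3 look.py 10 wrist ; python3 jars.py 10
```

```text
t 9.8833 pos [549.3 204.9  64. ] local 23.5 -1.2 yaw 16.91 F [ 0.6  0.3 -1.5] op 0.349
wrist 9.8833 [549.32559807 204.93072903  63.99403761] [ 0.70510688 -0.10864552  0.692842    0.10483515] 0.34856284215037703 [ 0.63519932  0.25234361 -1.49785265]
[334.9, 64.4] [220, 0, 233, 152, 28415] local -66.8 1.8 rel tool -90.3 3.0 world [462.  181.9] width 56.4
[319.5, 254.4] [225, 163, 190, 182, 26941] local -17.6 -1.4 rel tool -41.1 -0.2 world [510.  192.9] width 54.2
```

View pics/wrist_10.png

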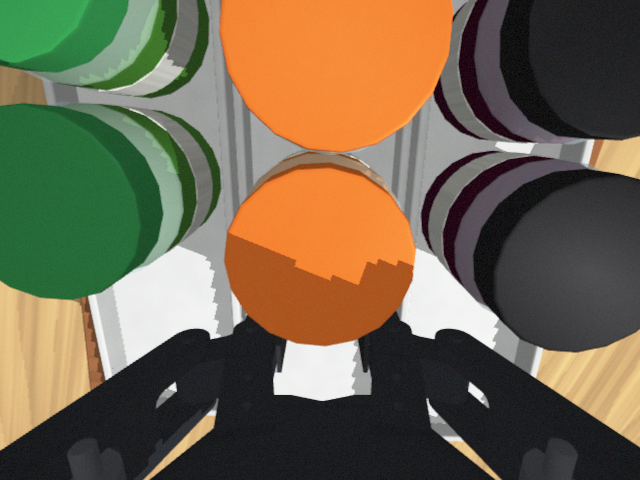

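Around 5 mm remains before the lip, so I'll close it in small steps and watch the force.

{"fn": "play_rows", "kwargs": {
  "series": [
    [-0.3,-0.08,0,0],
    [0,0,0,0]
  ]
}}

```text
time_s: 10.1
tool_pos: [546.5, 204.2, 64.0]
ee_rot: [0.705, -0.109, 0.693, 0.105]
ft_force: [0.2, -0.9, -0.3]
opening: 0.352
```

{"fn": "play_rows", "kwargs": {
  "series": [
    [-0.2,-0.05,0,0],
    [0,0,0,0]
  ]
}}

```text
time_s: 10.27
tool_pos: [544.6, 203.6, 64.0]
ee_rot: [0.705, -0.109, 0.693, 0.105]
ft_force: [1.2, -0.8, -0.4]
opening: 0.351
```

{"fn": "play_rows", "kwargs": {
  "series": [
    [-0.2,-0.05,0,0],
    [0,0,0,0]
  ]
}}

```text
time_s: 10.43
tool_pos: [542.6, 203.1, 64.0]
ee_rot: [0.705, -0.109, 0.693, 0.105]
ft_force: [2.2, -0.7, -0.4]
opening: 0.353
```

{"fn": "play_rows", "kwargs": {
  "series": [
    [-0.2,-0.05,0,0],
    [0,0,0,0]
  ]
}}

```text
time_s: 10.6
tool_pos: [540.5, 202.5, 64.0]
ee_rot: [0.705, -0.109, 0.693, 0.105]
ft_force: [1.6, -0.5, -0.3]
opening: 0.35
```

{"fn": "play_rows", "kwargs": {
  "series": [
    [-0.2,-0.05,0,0],
    [0,0,0,0]
  ]
}}

```text
time_s: 10.77
tool_pos: [538.3, 202.0, 64.0]
ee_rot: [0.705, -0.109, 0.693, 0.105]
ft_force: [2.0, -1.1, -0.8]
opening: 0.35
```

{"fn": "play_rows", "kwargs": {
  "series": [
    [-0.2,-0.05,0,0],
    [0,0,0,0]
  ]
}}

```text
time_s: 10.93
tool_pos: [536.7, 201.5, 64.3]
ee_rot: [0.706, -0.109, 0.692, 0.105]
ft_force: [5.8, 0.0, -1.9]
opening: 0.352
```

```bash
python3 where.py; python3 look.py 11 wrist ; python3 jars.py 11
```

```text
t 10.9333 pos [536.7 201.5  64.3] local 10.4 -0.9 yaw 16.88 F [ 5.8  0.  -1.9] op 0.352
wrist 10.9333 [536.74337934 201.47757563  64.3201595 ] [ 0.70591608 -0.10875512  0.69201589  0.10473218] 0.35164436345264927 [ 5.78618947  0.04775328 -1.88397341]
[333.8, 64.7] [220, 0, 232, 153, 28393] local -79.9 1.9 rel tool -90.4 2.8 world [449.4 178.2] width 56.3
[317.7, 255.3] [225, 164, 189, 182, 26094] local -30.5 -1.5 rel tool -40.9 -0.7 world [497.7 189.1] width 54.2
```

{"fn": "play_rows", "kwargs": {
  "series": [
    [-0.1,-0.03,0,0],
    [0,0,0,0]
  ]
}}

```text
time_s: 11.15
tool_pos: [536.8, 201.3, 64.9]
ee_rot: [0.707, -0.109, 0.691, 0.105]
ft_force: [5.1, -0.4, -2.0]
opening: 0.348
```

{"fn": "play_rows", "kwargs": {
  "series": [
    [0.6,0.18,0,0],
    [1.5,0.45,0,0],
    [1.5,0.45,0,0],
    [1.5,0.45,0,0],
    [1,0.3,1,0],
    [0,0,2,0],
    [0,0,3,0],
    [0,0,3,0],
    [0,0,3,0],
    [0,0,3,0],
    [0,0,0,0],
    [0,0,0,0]
  ]
}}

```text
time_s: 12.15
tool_pos: [596.6, 221.2, 216.6]
ee_rot: [0.701, -0.109, 0.697, 0.105]
ft_force: [0.3, 1.4, -1.1]
opening: 0.349
```

```bash
python3 where.py; python3 look.py 12 wrist top scene; python3 jars.py 12
```

```text
t 12.15 pos [596.6 221.2 216.6] local 73.4 0.9 yaw 17.07 F [ 0.3  1.4 -1.1] op 0.349
wrist 12.15 [596.59035638 221.23525013 216.63556106] [ 0.700824   -0.10856587  0.69713095  0.10520276] 0.34924907408231265 [ 0.3430118   1.40041343 -1.14293135]
top 12.2 [596.76783456 221.28248258 217.07058149] [ 0.70112592 -0.10854835  0.69682337  0.10524677] 0.35268299378993795 [-0.79438211  0.44931604  0.28760547]
scene 12.25 [596.53897016 221.13780198 215.97789523] [ 0.70073527 -0.10864336  0.6972194   0.10512762] 0.34846508384648134 [ 0.23386849 -1.07645666 -0.33979765]
[326.6, 17.2] [285, 0, 85, 43, 2688] local -70.0 1.8 rel tool -143.5 0.9 world [458.9 180.9] width 53.6
[320.5, 88.8] [280, 33, 82, 102, 5811] local -28.3 -1.6 rel tool -101.7 -2.4 world [499.9 189.7] width 54.6
```

View pics/wrist_12.png

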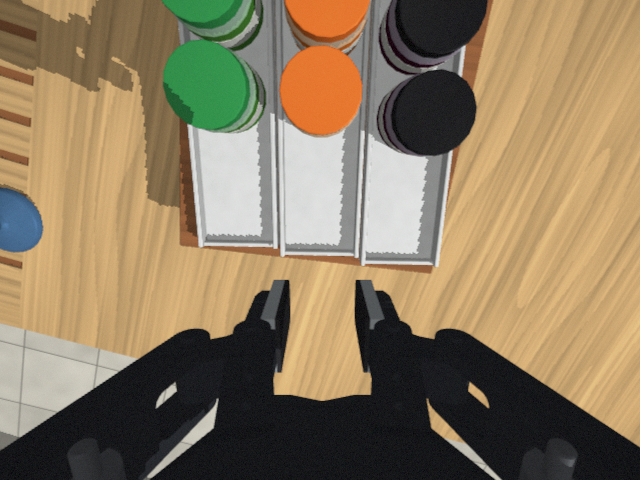

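View pics/top_12.png

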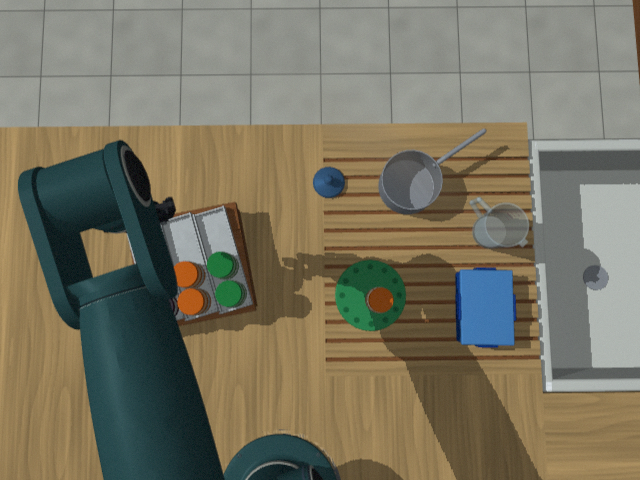

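{"fn": "play_rows", "kwargs": {
  "series": [
    [0,-1,2,0],
    [-0.5,-2,1,0],
    [-1,-3,0,0],
    [-1,-3.5,0,0],
    [-1,-3.5,0,0],
    [-1,-3.5,0,0],
    [-1.2,-3.5,0,0],
    [-1.2,-3.5,0,0],
    [-1.2,-3.5,0,0],
    [-1.2,-3.5,0,0],
    [-1.2,-3.5,0,0],
    [-1,-3,0,0],
    [0,-1,0,0],
    [0,0,0,0],
    [0,0,0,0]
  ],
  "grip": 1
}}

```text
time_s: 13.55
tool_pos: [466.5, -172.3, 223.5]
ee_rot: [0.689, -0.107, 0.708, 0.108]
ft_force: [-0.0, 0.2, -0.6]
opening: 1.0
```

```bash
python3 where.py; python3 look.py 13 wrist top; python3 jars.py 13 80; python3 - <<'E'
from meas import *
p=load('top','13')
m,r=cen(p,(3,170,80),(14,255,255),60)
for c,s in r: print(c,s,onz(p,c,146)[:2].round(1),onz(p,c,80)[:2].round(1))
E
```

```text
t 13.55 pos [ 466.5 -172.3  223.5] local -164.2 -338.7 yaw 17.89 F [-0.   0.2 -0.6] op 1.0
wrist 13.55 [ 466.52283902 -172.27230339  223.4532778 ] [ 0.68922706 -0.10740582  0.70827849  0.10849715] 1.0002390558421084 [-0.01632682  0.24848913 -0.60376458]
top 13.6 [ 466.65429788 -171.89100515  223.33072869] [ 0.68911773 -0.10764253  0.70831099  0.10874456] 1.0012752889265593 [ 0.03512437 -0.66380431  0.0585327 ]
[264.5, 172.4] [235, 143, 60, 60, 2812] local -206.5 -391.6 rel tool -42.3 -53.0 world [ 441.2 -235.1] width 55.6
[184.4, 273.9] [172, 262, 26, 25, 531] [502.3 189.2] [505.9 206.2]
[190.3, 301.2] [177, 288, 27, 27, 552] [444.4 175.8] [444.6 191.9]
```

View pics/wrist_13.png

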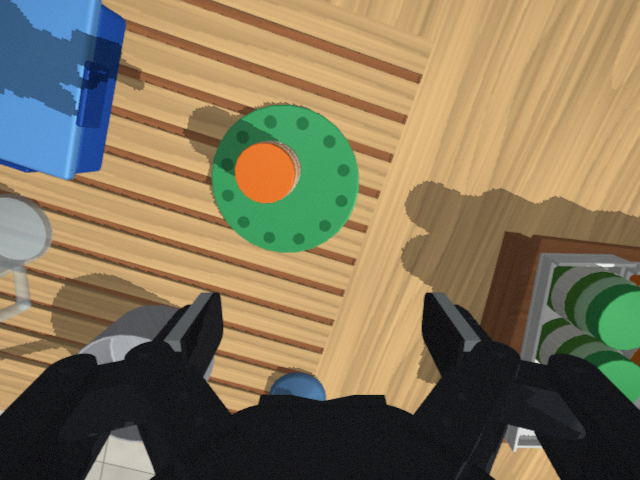

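View pics/top_13.png

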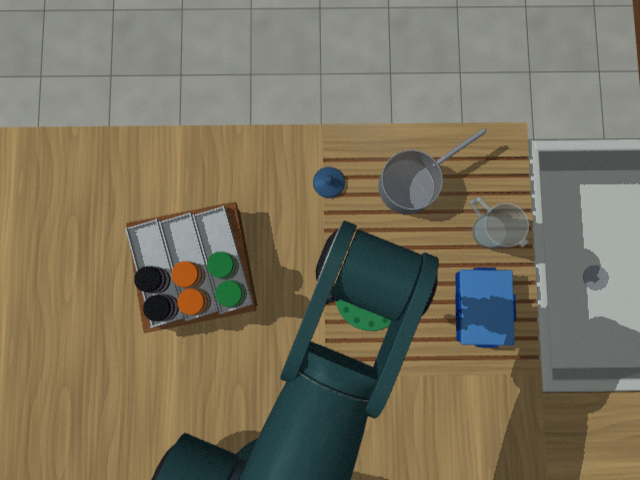

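{"fn": "play_rows", "kwargs": {
  "series": [
    [-0.6,-1.6,0,0],
    [-0.8,-2,0,0],
    [-0.7,-1.7,0,0],
    [0,0,-2,0],
    [0,0,-3,0],
    [0,0,-3,0],
    [0,0,-1,0],
    [0,0,0,0],
    [0,0,0,0]
  ]
}}

```text
time_s: 14.4
tool_pos: [450.0, -216.2, 131.2]
ee_rot: [0.689, -0.113, 0.707, 0.115]
ft_force: [1.0, -0.3, -0.4]
opening: 0.997
```

```bash
python3 where.py; python3 look.py 14 wrist; python3 jars.py 14 80
```

```text
t 14.4 pos [ 450.  -216.2  131.2] local -192.7 -376.0 yaw 18.93 F [ 1.  -0.3 -0.4] op 0.997
wrist 14.4 [ 449.95772222 -216.22711791  131.22009944] [ 0.68886776 -0.11313885  0.70673414  0.11483761] 0.9974194688022938 [ 1.0142042  -0.2995151  -0.35888291]
[298.6, 224.1] [259, 185, 80, 79, 4955] local -207.4 -391.9 rel tool -14.6 -15.9 world [ 440.5 -235.7] width 54.9
```

View pics/wrist_14.png

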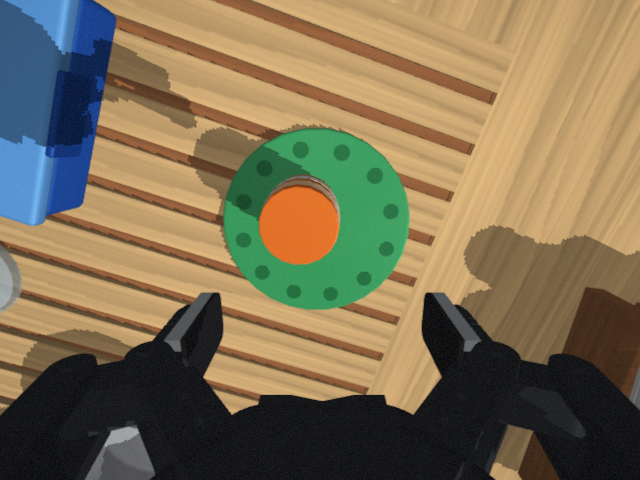

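{"fn": "play_rows", "kwargs": {
  "series": [
    [-0.4,-0.9,0,-0.015],
    [-0.5,-1,0,-0.015],
    [0,0,-1,0],
    [0,0,-2,0],
    [0,0,-1,0],
    [0,0,0,0],
    [0,0,0,0]
  ]
}}

```text
time_s: 15.03
tool_pos: [442.2, -239.4, 95.8]
ee_rot: [0.693, -0.103, 0.706, 0.101]
ft_force: [-0.1, 0.1, 0.6]
opening: 1.0
```

```bash
python3 where.py; python3 look.py 15 wrist; python3 jars.py 15 80
```

```text
t 15.0333 pos [ 442.2 -239.4   95.8] local -206.8 -396.0 yaw 16.53 F [-0.1  0.1  0.6] op 1.0
wrist 15.0333 [ 442.16884066 -239.42504939   95.75903423] [ 0.69336709 -0.10296605  0.70604416  0.10070609] 0.9999759817063248 [-0.0648516   0.05375852  0.64899817]
[328.0, 260.1] [283, 215, 92, 91, 6495] local -208.2 -392.1 rel tool -1.3 3.9 world [ 439.8 -236.1] width 54.8
```

View pics/wrist_15.png

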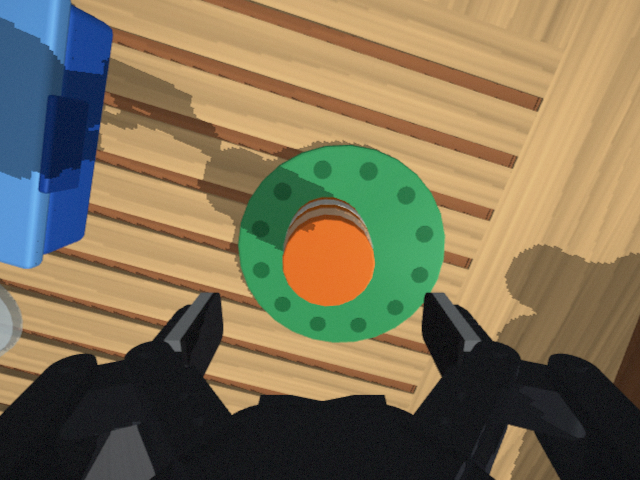

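{"fn": "play_rows", "kwargs": {
  "series": [
    [-0.15,0.35,0,0],
    [0,0,-1,0],
    [0,0,-2,0],
    [0,0,-1,0],
    [0,0,0,0],
    [0,0,0,0]
  ]
}}

```text
time_s: 15.58
tool_pos: [441.6, -235.6, 56.1]
ee_rot: [0.694, -0.104, 0.705, 0.1]
ft_force: [0.9, 1.0, 0.1]
opening: 0.999
```

```bash
python3 where.py; python3 look.py 16 wrist; python3 jars.py 16 80
```

```text
t 15.5833 pos [ 441.6 -235.6   56.1] local -206.3 -392.2 yaw 16.4 F [0.9 1.  0.1] op 0.999
wrist 15.5833 [ 441.63113323 -235.61141827   56.13531866] [ 0.69446721 -0.1040703   0.70488718  0.10009358] 0.9987721568399173 [0.92986879 0.96920268 0.07812207]
[321.5, 285.6] [266, 230, 113, 111, 9774] local -208.7 -392.0 rel tool -2.4 0.2 world [ 439.3 -236.2] width 54.5
```

View pics/wrist_16.png

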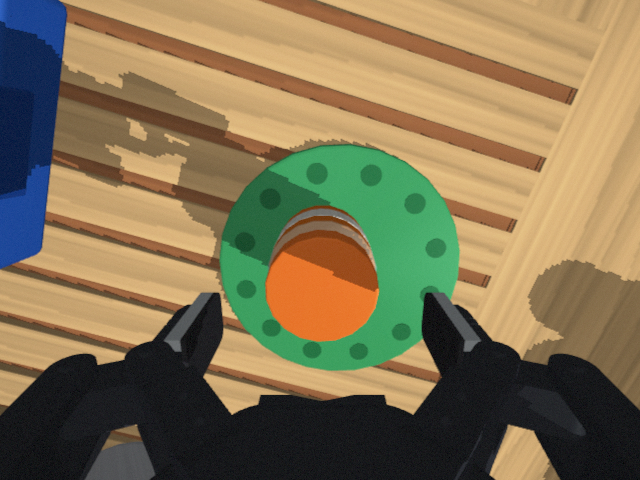

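{"fn": "play_rows", "kwargs": {
  "series": [
    [-0.2,-0.05,-1,0],
    [0,0,-1.5,0],
    [0,0,-1.5,0],
    [0,0,-1,0],
    [0,0,-0.5,0],
    [0,0,0,0],
    [0,0,0,0]
  ]
}}

```text
time_s: 16.22
tool_pos: [440.5, -237.1, 0.5]
ee_rot: [0.696, -0.105, 0.704, 0.099]
ft_force: [0.3, -0.6, 0.1]
opening: 0.999
```

```bash
python3 where.py; python3 look.py 17 wrist scene; python3 jars.py 17 80; python3 - <<'E'
import cv2
s=cv2.imread('pics/scene_17.png');cv2.imwrite('pics/s17z.png',cv2.resize(s[150:260,250:390],None,fx=5,fy=5,interpolation=cv2.INTER_CUBIC))
E
```

```text
t 16.2167 pos [ 440.5 -237.1    0.5] local -207.8 -393.3 yaw 16.21 F [ 0.3 -0.6  0.1] op 0.999
wrist 16.2167 [ 440.497711   -237.08833215    0.51994972] [ 0.69573258 -0.10514686  0.70362242  0.09907477] 0.9989794762292609 [ 0.3489239  -0.57025939  0.09189372]
scene 16.2667 [ 440.53229862 -237.13483977    0.65340893] [ 0.69576352 -0.10521773  0.70358764  0.09902922] 0.9970251990402162 [-0.40930716  0.20790462 -0.09823829]
[323.5, 260.6] [259, 249, 130, 42, 1016] local -243.3 -391.9 rel tool -35.5 1.4 world [ 406.1 -246. ] width 38.8
[323.3, 342.9] [241, 275, 166, 131, 16859] local -215.3 -392.0 rel tool -7.5 1.3 world [ 432.9 -238. ] width 53.2
```

View pics/s17z.png

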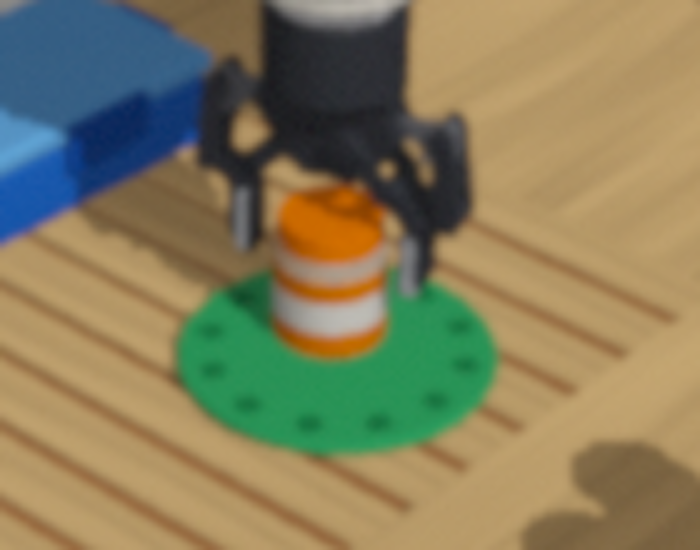

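View pics/wrist_17.png

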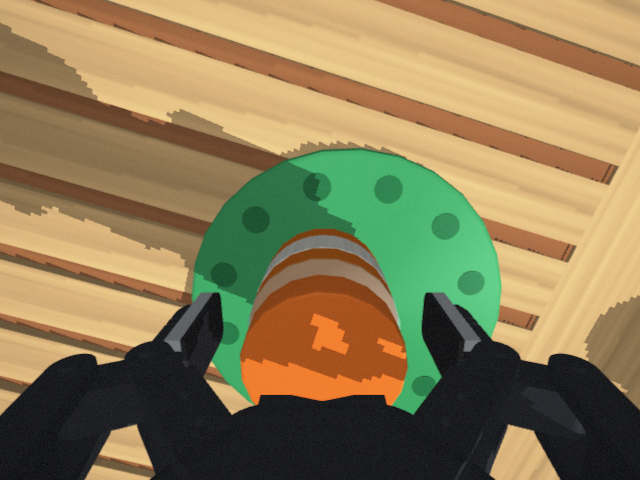

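{"fn": "play_rows", "kwargs": {
  "series": [
    [0,0,-0.5,0],
    [0,0,-0.5,0],
    [0,0,0,0]
  ]
}}

```text
time_s: 16.57
tool_pos: [441.6, -237.7, -8.3]
ee_rot: [0.697, -0.106, 0.703, 0.098]
ft_force: [-0.1, 0.1, -0.9]
opening: 1.003
```

{"fn": "play_rows", "kwargs": {
  "series": [
    [0,0,0,0],
    [0,0,0,0],
    [0,0,0,0],
    [0,0,0,0],
    [0,0,0,0],
    [0,0,0,0]
  ],
  "grip": 0.4,
  "force": 35
}}

```text
time_s: 17.07
tool_pos: [441.7, -237.7, -8.0]
ee_rot: [0.697, -0.106, 0.703, 0.098]
ft_force: [0.7, 0.3, -1.4]
opening: 0.686
```

```bash
python3 where.py; python3 look.py 18 wrist scene; python3 - <<'E'
import cv2
s=cv2.imread('pics/scene_18.png');cv2.imwrite('pics/s18z.png',cv2.resize(s[150:260,250:390],None,fx=5,fy=5,interpolation=cv2.INTER_CUBIC))
E
```

```text
t 17.0667 pos [ 441.7 -237.7   -8. ] local -206.8 -394.2 yaw 16.08 F [ 0.7  0.3 -1.4] op 0.686
wrist 17.0667 [ 441.68147925 -237.65754704   -8.00013618] [ 0.6966983  -0.10593241  0.70264527  0.09838407] 0.686323129441717 [ 0.74246746  0.26444962 -1.39265444]
scene 17.1167 [ 441.68414319 -237.64855486   -7.98037483] [ 0.69670731 -0.10593568  0.7026357   0.09838506] 0.6838842881364757 [-0.41553108 -0.27553142 -1.45992076]
```

View pics/s18z.png

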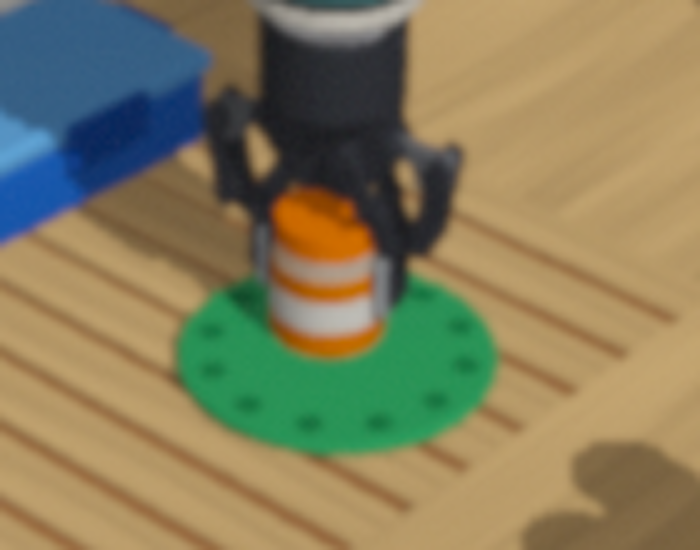

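View pics/wrist_18.png

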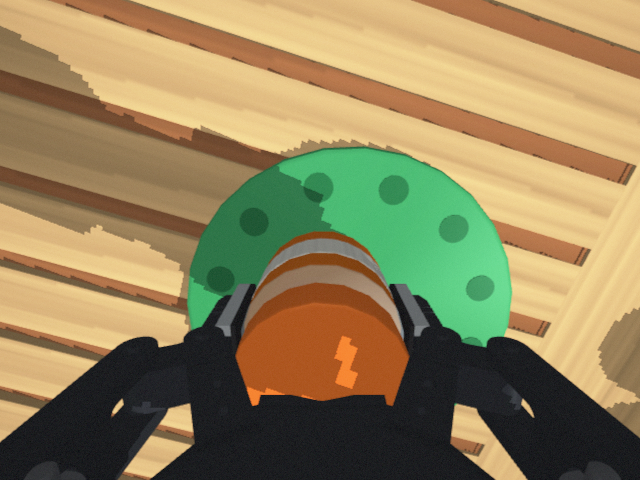

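{"fn": "play_rows", "kwargs": {
  "series": [
    [0,0,0.5,0],
    [0,0,1,0],
    [0,0,0,0]
  ]
}}

```text
time_s: 17.42
tool_pos: [441.2, -237.4, 7.7]
ee_rot: [0.696, -0.106, 0.703, 0.099]
ft_force: [0.1, -0.3, -2.1]
opening: 0.689
```

```bash
python3 where.py; python3 look.py 19 scene; python3 - <<'E'
import cv2
s=cv2.imread('pics/scene_19.png');cv2.imwrite('pics/s19z.png',cv2.resize(s[150:260,250:390],None,fx=5,fy=5,interpolation=cv2.INTER_CUBIC))
E
```

```text
t 17.4167 pos [ 441.2 -237.4    7.7] local -207.2 -393.8 yaw 16.14 F [ 0.1 -0.3 -2.1] op 0.689
scene 17.4167 [ 441.17207812 -237.39184355    7.693781  ] [ 0.69624198 -0.10558153  0.70310183  0.0987292 ] 0.6891335934175321 [ 0.13245275 -0.31593895 -2.13359357]
```

View pics/s19z.png

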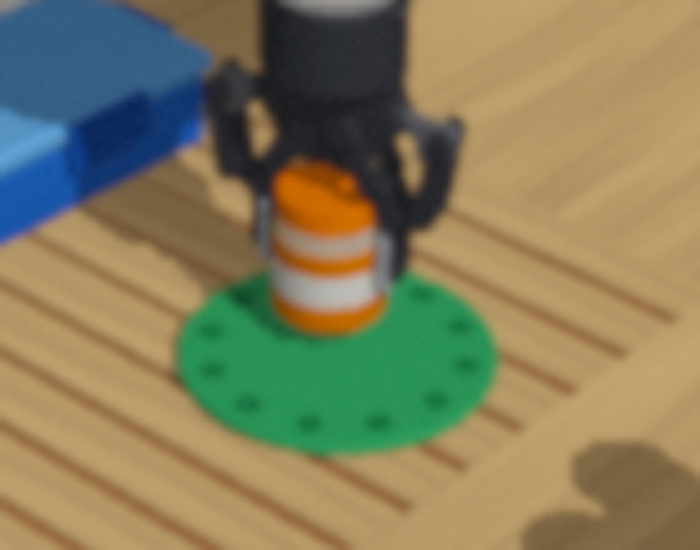

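{"fn": "play_rows", "kwargs": {
  "series": [
    [0,0,1.5,0],
    [0,0,2.5,0],
    [0,0,2.5,0],
    [0,0,2.5,0],
    [0,0,2.5,0],
    [0.3,1,2,0],
    [0.6,2,1,0],
    [0.8,3,0,0],
    [0.8,3,0,0],
    [0.8,3,0,0],
    [0.8,3,0,0],
    [0.8,3,0,0],
    [0.8,3,0,0],
    [0.8,3,0,0],
    [0.8,3,0,0],
    [0.8,3,0,0],
    [0.5,2,0,0],
    [0.2,1,0,0],
    [0,0,0,0],
    [0,0,0,0]
  ]
}}

```text
time_s: 19.13
tool_pos: [526.5, 109.7, 158.9]
ee_rot: [0.696, -0.104, 0.703, 0.098]
ft_force: [-0.6, 0.3, -3.1]
opening: 0.687
```

```bash
python3 where.py
```

```text
t 19.1333 pos [526.5 109.7 158.9] local -25.8 -85.9 yaw 16.0 F [-0.6  0.3 -3.1] op 0.687
```

{"fn": "play_rows", "kwargs": {
  "series": [
    [1,1.5,0.3,0.005],
    [1.2,2.5,0,0.005],
    [1.2,2.5,0,0.005],
    [1,2,0,0],
    [0.4,1,0,0],
    [0,0,0,0],
    [0,0,0,0]
  ]
}}

```text
time_s: 19.72
tool_pos: [576.0, 199.5, 162.2]
ee_rot: [0.696, -0.108, 0.703, 0.1]
ft_force: [0.0, -0.2, -3.1]
opening: 0.689
```

```bash
python3 where.py; python3 look.py 20 wrist scene top
```

```text
t 19.7167 pos [576.  199.5 162.2] local 47.5 -14.0 yaw 16.32 F [ 0.  -0.2 -3.1] op 0.689
wrist 19.7167 [575.99504581 199.51065974 162.15216657] [ 0.69590688 -0.10813067  0.7029001   0.09976388] 0.6892925288903905 [ 0.0035411  -0.18537896 -3.1443239 ]
scene 19.7667 [575.91119458 199.29384325 162.20308395] [ 0.69597315 -0.10797791  0.70287101  0.09967197] 0.6880532665915341 [-0.17501886 -0.78081977 -3.24689   ]
top 19.8167 [575.83868633 199.22275025 162.32734906] [ 0.6960554  -0.10786219  0.70281607  0.09961023] 0.6867198407055072 [ 0.69901989 -0.04613841 -2.90668422]
```

View pics/wrist_20.png

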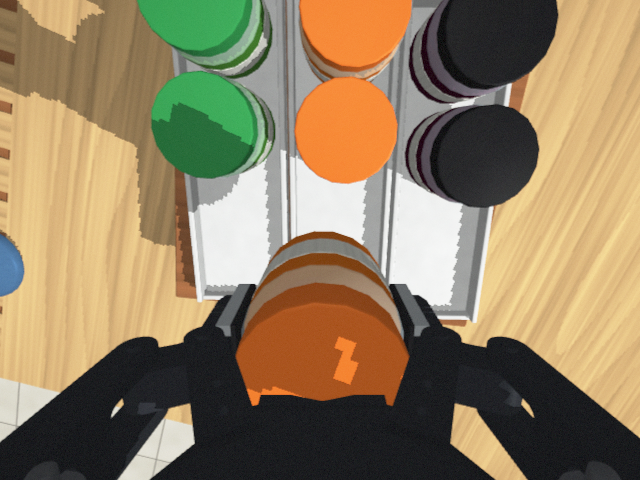

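View pics/scene_20.png

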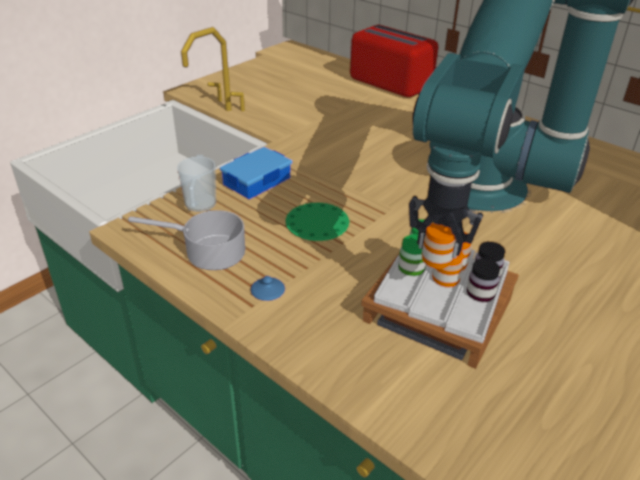

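```bash
python3 jars.py 20; python3 - <<'E'
from meas import *
w=fixw(load('wrist','20'))
h=cv2.cvtColor(w['color'],cv2.COLOR_BGR2HSV);m=cv2.inRange(h,np.array((3,170,80)),np.array((14,255,255)))
sub=m.copy();sub[:78]=0;sub[190:]=0
cs,_=cv2.findContours(sub,cv2.RETR_EXTERNAL,cv2.CHAIN_APPROX_NONE);c=max(cs,key=cv2.contourArea)
print(cv2.minEnclosingCircle(c),cv2.fitEllipse(c))
q=cv2.resize(w['color'][60:310,180:500],None,fx=2.4,fy=2.4,interpolation=cv2.INTER_CUBIC);cv2.imwrite('pics/w20z.png',q)
E
```

```text
[353.7, 30.0] [299, 0, 112, 72, 6324] local -75.6 1.4 rel tool -123.0 15.4 world [453.7 178.9] width 55.9
[345.3, 128.8] [295, 58, 102, 125, 8530] local -28.5 -1.7 rel tool -76.0 12.3 world [499.7 189.5] width 54.7
[323.4, 239.6] [274, 232, 101, 29, 486] local 33.6 -13.1 rel tool -13.8 0.9 world [562.5 196.4] width 59.3
[322.8, 266.6] [253, 253, 141, 48, 1248] local 50.5 -13.4 rel tool 3.1 0.6 world [578.8 201. ] width 84.7
[321.6, 346.2] [235, 283, 175, 123, 16098] local 105.3 -13.9 rel tool 57.8 0.1 world [631.3 216.3] width 112.7
((347.1803283691406, 128.89932250976562), 54.2672233581543) ((345.4028015136719, 129.34652709960938), (100.3173828125, 105.3485107421875), 14.298273086547852)
```

View pics/w20z.png

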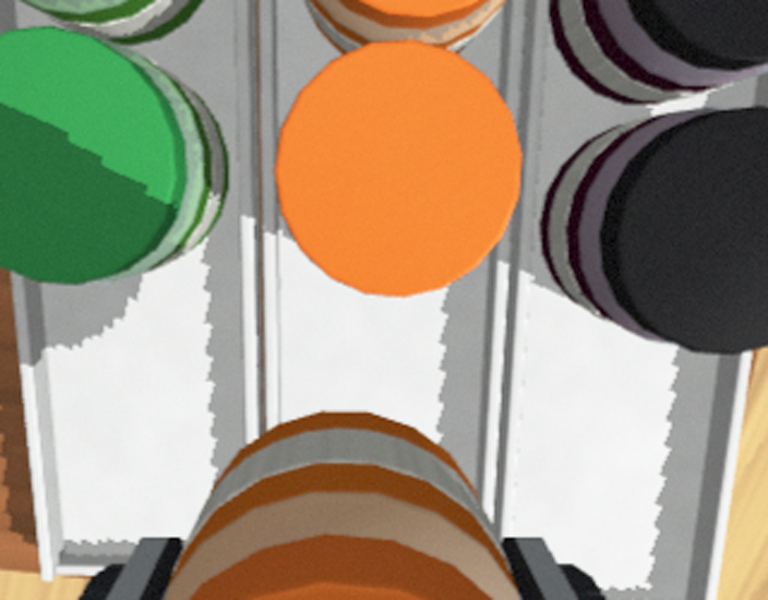

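```bash
python3 - <<'E'
from meas import *
w=fixw(load('wrist','20'))
th=np.radians(16.7);e=np.array([np.cos(th),np.sin(th)]);n=np.array([-e[1],e[0]])
f=lambda u,v:(lambda P:((P-[526.5,199.3])@e,(P-[526.5,199.3])@n))(onz(w,(180+u/2.4,60+v/2.4),89)[:2])
for uv in [(258,200),(264,420),(514,290),(500,480)]: print(uv,np.round(f(*uv),1))
E
```

```text
(258, 200) [-20.2 -39.2]
(264, 420) [ 47.1 -38.8]
(514, 290) [ 5.7 37.6]
(500, 480) [66.6 36.9]
```

{"fn": "play_rows", "kwargs": {
  "series": [
    [-0.4,0.5,0,0.005],
    [-0.5,0.6,0,0.005],
    [0,0,-1,0],
    [0,0,-2,0],
    [0,0,-2,0],
    [0,0,-1,0],
    [0,0,0,0],
    [0,0,0,0]
  ]
}}

```text
time_s: 20.53
tool_pos: [564.0, 209.4, 99.9]
ee_rot: [0.697, -0.111, 0.701, 0.103]
ft_force: [-0.7, 0.2, -3.1]
opening: 0.685
```

```bash
python3 where.py
```

```text
t 20.5333 pos [564.  209.4  99.9] local 38.8 -1.2 yaw 16.84 F [-0.7  0.2 -3.1] op 0.685
```

{"fn": "play_rows", "kwargs": {
  "series": [
    [0.25,0.08,0,0],
    [0,0,-1,0],
    [0,0,-1,0],
    [0,0,0,0],
    [0,0,0,0]
  ]
}}

```text
time_s: 20.95
tool_pos: [567.9, 210.6, 80.6]
ee_rot: [0.698, -0.111, 0.7, 0.103]
ft_force: [-0.2, 0.3, -3.2]
opening: 0.688
```

```bash
python3 where.py; python3 look.py 21 wrist scene;python3 - <<'E'
import cv2
s=cv2.imread('pics/scene_21.png');cv2.imwrite('pics/s21z.png',cv2.resize(s[210:350,360:520],None,fx=4,fy=4,interpolation=cv2.INTER_CUBIC))
E
```

```text
t 20.95 pos [567.9 210.6  80.6] local 42.9 -1.1 yaw 16.84 F [-0.2  0.3 -3.2] op 0.688
wrist 20.95 [567.89314687 210.56691041  80.61434707] [ 0.69770744 -0.11106853  0.70014062  0.10330159] 0.6875249970805163 [-0.16598953  0.25233692 -3.24954199]
scene 21.0 [567.79254376 210.49243613  80.46355844] [ 0.69759469 -0.11107147  0.70026105  0.10324362] 0.6856264279460975 [-0.92396894  0.30748289 -3.57415675]
```

View pics/wrist_21.png

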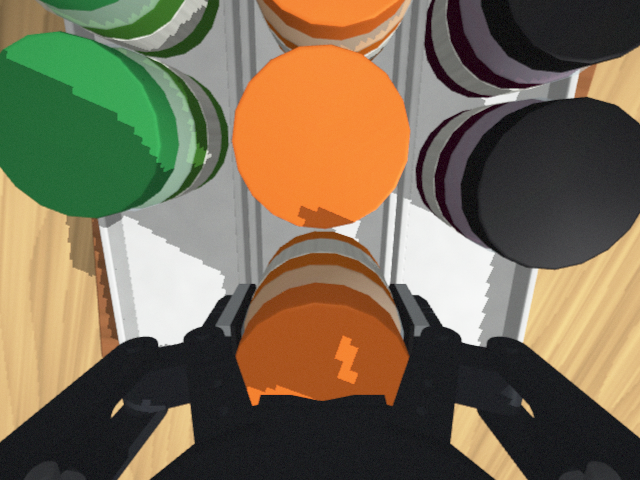

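View pics/s21z.png

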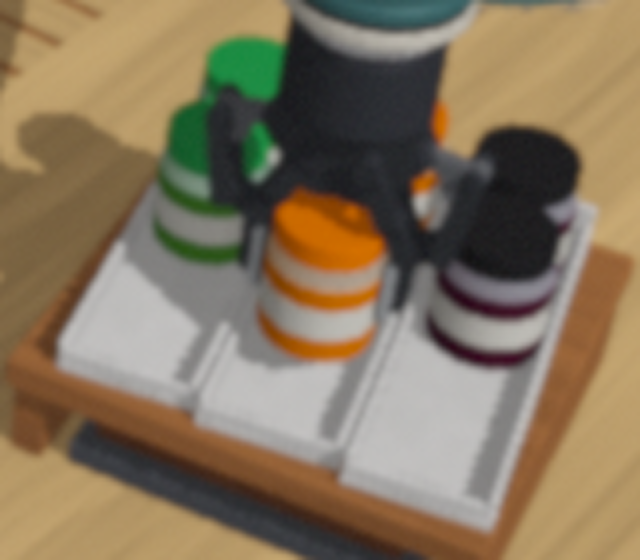

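{"fn": "play_rows", "kwargs": {
  "series": [
    [0,0,-0.8,0],
    [0,0,-0.7,0],
    [0,0,-0.2,0],
    [0,0,0,0]
  ]
}}

```text
time_s: 21.38
tool_pos: [568.1, 210.6, 62.7]
ee_rot: [0.698, -0.111, 0.7, 0.103]
ft_force: [1.0, 0.6, -3.6]
opening: 0.685
```

{"fn": "play_rows", "kwargs": {
  "series": [
    [0,0,-0.2,0],
    [0,0,0,0]
  ]
}}

```text
time_s: 21.55
tool_pos: [568.0, 210.6, 60.2]
ee_rot: [0.698, -0.111, 0.7, 0.103]
ft_force: [0.1, -0.4, -3.6]
opening: 0.688
```

```bash
python3 where.py
```

```text
t 21.55 pos [568.  210.6  60.2] local 43.0 -1.1 yaw 16.84 F [ 0.1 -0.4 -3.6] op 0.688
```

{"fn": "play_rows", "kwargs": {
  "series": [
    [-0.4,-0.12,0,0],
    [0,0,0,0],
    [0,0,-0.15,0],
    [0,0,0,0]
  ]
}}

```text
time_s: 21.88
tool_pos: [563.7, 209.3, 59.1]
ee_rot: [0.698, -0.111, 0.7, 0.103]
ft_force: [-0.3, -0.1, -3.2]
opening: 0.684
```

{"fn": "play_rows", "kwargs": {
  "series": [
    [0,0,-0.15,0],
    [0,0,0,0]
  ]
}}

```text
time_s: 22.05
tool_pos: [564.2, 209.4, 58.2]
ee_rot: [0.699, -0.111, 0.699, 0.103]
ft_force: [0.6, 1.1, -2.6]
opening: 0.68
```

```bash
python3 where.py
```

```text
t 22.05 pos [564.2 209.4  58.2] local 39.0 -1.1 yaw 16.84 F [ 0.6  1.1 -2.6] op 0.68
```

{"fn": "play_rows", "kwargs": {
  "series": [
    [0,0,-0.15,0],
    [0,0,0,0]
  ]
}}

```text
time_s: 22.22
tool_pos: [564.7, 209.6, 58.4]
ee_rot: [0.699, -0.111, 0.699, 0.104]
ft_force: [0.1, -1.2, -3.9]
opening: 0.687
```

```bash
python3 where.py;  python3 look.py 22 wrist scene;python3 - <<'E'
import cv2
s=cv2.imread('pics/scene_22.png');cv2.imwrite('pics/s22z.png',cv2.resize(s[210:350,360:520],None,fx=4,fy=4,interpolation=cv2.INTER_CUBIC))
E
```

```text
t 22.2167 pos [564.7 209.6  58.4] local 39.6 -1.1 yaw 16.85 F [ 0.1 -1.2 -3.9] op 0.687
wrist 22.2167 [564.7095879  209.60077628  58.38912497] [ 0.69920603 -0.11084296  0.69864412  0.10354305] 0.6871491551054993 [ 0.05552743 -1.16244361 -3.86926829]
scene 22.2667 [564.76570997 209.61365263  58.27727091] [ 0.6992663  -0.11082389  0.69858744  0.10353886] 0.6896055791808458 [-0.38290624  0.25910856 -2.82361872]
```

View pics/wrist_22.png

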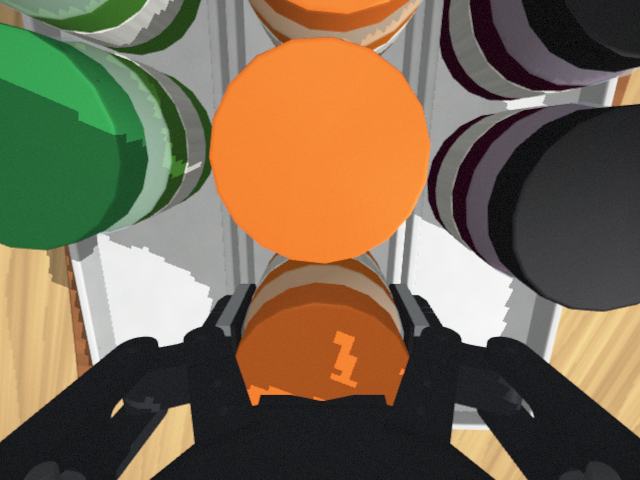

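View pics/s22z.png

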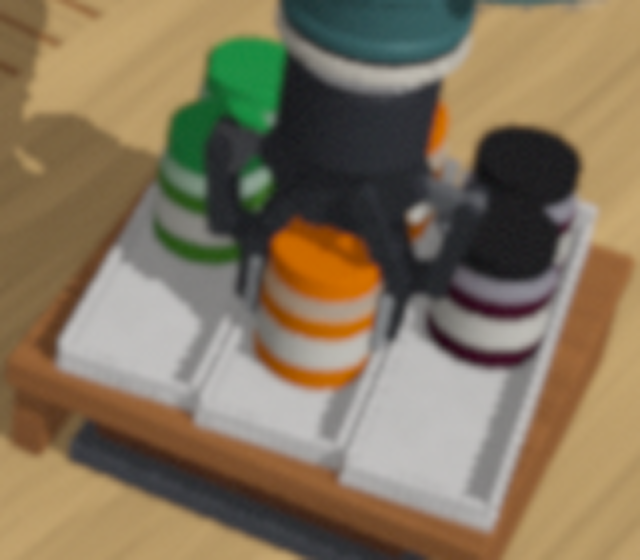

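{"fn": "play_rows", "kwargs": {
  "series": [
    [-0.2,-0.06,0,0],
    [-0.2,-0.06,0,0],
    [0,0,0,0]
  ]
}}

```text
time_s: 22.57
tool_pos: [561.0, 208.4, 58.2]
ee_rot: [0.7, -0.111, 0.698, 0.104]
ft_force: [0.8, 0.1, -1.0]
opening: 0.684
```

{"fn": "play_rows", "kwargs": {
  "series": [
    [0,0,0,0],
    [0,0,0,0],
    [0,0,0,0],
    [0,0,0,0],
    [0,0,0,0]
  ],
  "grip": 0.95
}}

```text
time_s: 22.98
tool_pos: [560.5, 208.3, 58.0]
ee_rot: [0.699, -0.111, 0.698, 0.104]
ft_force: [0.5, -0.4, -0.4]
opening: 0.95
```

```bash
python3 where.py;  python3 look.py 23 wrist scene;python3 - <<'E'
import cv2
s=cv2.imread('pics/scene_23.png');cv2.imwrite('pics/s23z.png',cv2.resize(s[210:350,360:520],None,fx=4,fy=4,interpolation=cv2.INTER_CUBIC))
E
```

```text
t 22.9833 pos [560.5 208.3  58. ] local 35.2 -1.1 yaw 16.84 F [ 0.5 -0.4 -0.4] op 0.95
wrist 22.9833 [560.48463928 208.34738311  58.01023858] [ 0.69942424 -0.11081646  0.69842836  0.10355324] 0.9499275550288458 [ 0.47167756 -0.37053335 -0.40220458]
scene 23.0333 [560.5010281  208.35125175  58.02556196] [ 0.69943421 -0.11078542  0.69842619  0.10353377] 0.9502524807624816 [ 0.44348057 -0.52670517 -0.16186708]
```

View pics/wrist_23.png

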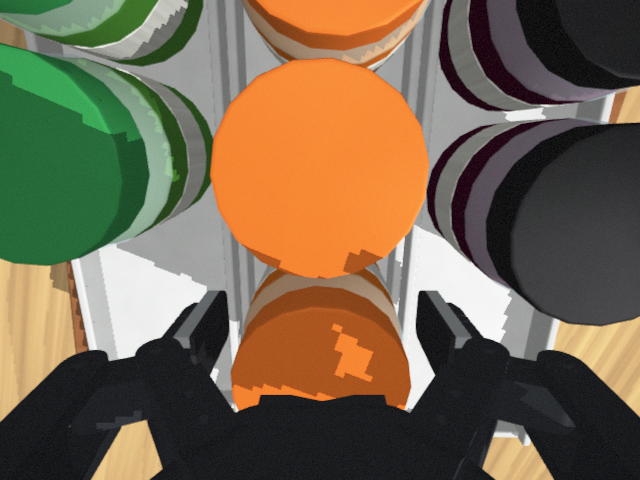

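View pics/s23z.png

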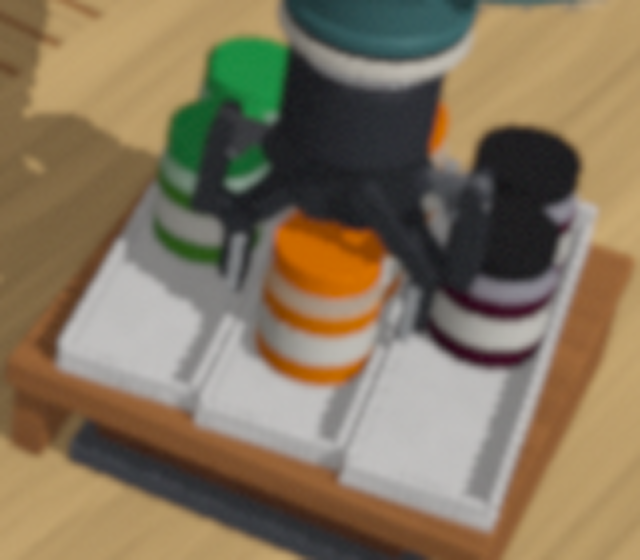

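{"fn": "play_rows", "kwargs": {
  "series": [
    [0,0,0.7,0],
    [0,0,1,0],
    [0,0,2,0],
    [0,0,2,0],
    [0,0,2,0],
    [0,0,3,0],
    [0,0,3,0],
    [0,0,2,0],
    [0,0,0,0],
    [0,0,0,0]
  ]
}}

```text
time_s: 23.92
tool_pos: [558.6, 207.7, 230.3]
ee_rot: [0.7, -0.111, 0.698, 0.104]
ft_force: [-0.7, 0.6, -0.5]
opening: 0.953
```

```bash
python3 where.py;  python3 look.py 24 wrist scene top; python3 jars.py 24
```

```text
t 23.9167 pos [558.6 207.7 230.3] local 33.2 -1.2 yaw 16.84 F [-0.7  0.6 -0.5] op 0.953
wrist 23.9167 [558.64353041 207.72625195 230.32343618] [ 0.7003298  -0.11064784  0.69752608  0.10369466] 0.9527032469202632 [-0.74421514  0.62663704 -0.54880704]
scene 23.9667 [558.72694236 207.76695132 230.50403646] [ 0.70050598 -0.11061791  0.69734884  0.10372867] 0.9475290324166487 [-0.67655206 -1.31846371  0.44929931]
top 24.0167 [558.49670849 207.6825238  229.25675045] [ 0.69998531 -0.11070456  0.69787186  0.10363361] 0.9490514150495725 [ 0.30942184 -0.03681013  0.21490728]
[329.5, 62.3] [290, 18, 80, 90, 5540] local -87.2 1.7 rel tool -120.5 2.9 world [442.4 175.9] width 55.1
[323.4, 150.7] [287, 113, 74, 77, 4414] local -28.0 -1.6 rel tool -61.2 -0.4 world [500.1 189.7] width 54.7
[323.6, 231.9] [290, 198, 68, 69, 3689] local 34.4 -0.5 rel tool 1.2 0.7 world [559.6 208.7] width 53.8
```

View pics/wrist_24.png

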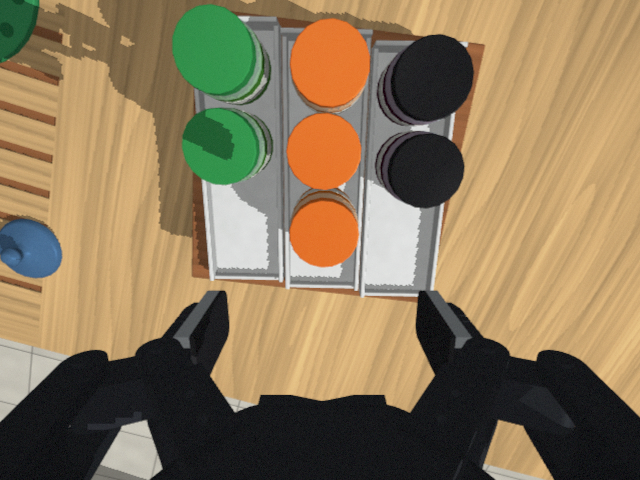

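```bash
python3 -c "
from bench import ctrl
print(ctrl.finish_job())"
```

```text
the job is handed in; nothing more can be done
None
```

I slid the two older jars forward to the front lip with partly closed fingers pushing from behind. I then picked the new jar off the trivet, lowered it onto the tray floor behind them, slid it up close, released it and backed off. The job is handed in at about 24 s of the 59 s allowed; the interface gives no verdict.

**Last checks (wrist picture after release):**
- **Spacing:** the two older jars are 59 mm apart and the new jar is 62 mm behind the second. The limit is 70 mm.
- **Centring:** all three are within about 3 mm of the tray's centreline, against the 10 mm allowed. They appear upright.
- **Front lip:** the front jar sits against the lip within measuring error. The push stopped there, with the force rising to about 6 N.
- **Bystanders:** I saw no shift in the neighbouring jars or the washing-up in the pictures, but I did not measure them at the end.

**Readings that disagreed:**
- **Finger length:** the finger ends sit about 32 mm higher than the stated tool point. I saw this in two cameras and confirmed it by lowering the fingers behind the shelf until they stopped, then set all heights by it.
- **Contact force:** downward contact hardly showed in the force reading. I judged touchdown by the height no longer changing, at 58 mm against a predicted 58 mm.
- **Cameras:** the top and wrist cameras differed by 2–3 mm.

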